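Level the checking plate and lay out the con rods

ROBOT

A 6-joint arm with a two-finger parallel gripper is mounted at the origin on the work surface. World frame = base frame: x ahead of the robot, y to its left, z up, the work surface at z = 0. Lengths are in m, angles in degrees, forces in N, time in s.
With the tool pointing down it reaches from about 0.375 to 0.925 m from the base axis. Payload 5.7 kg.
Tool frame: the origin (TCP) lies midway between the tips of the shut fingers; the grasp point (between the pads) lies 19 mm behind it; z points along the fingers, y is the line along which they close (so a half turn about z gives the same grasp; the last joint's range is limited). The gripper opens to 85 mm and grips with 20 to 120 N. Pads are 22 mm wide; open, the fingers measure 114 mm over their backs; the gripper's body (76 mm by 85 mm) begins 54 mm behind the grasp point. The pads swing forward as they close: fully open they stand 13 mm farther back than shut.
Start: joints at [59.639, 20.558, 86.54, -0, 72.909, -6.595], TCP at [0.242, 0.549, 0.231] pointing down, gripper open.
Joint ranges: [-170.27, 170.27], [-57.76, 135], [12.27, 136.19], [-55.21, 235.2], [11.17, 155.16], [-170.74, 170.74]. Speed limits (degrees/s): [136.94, 136.94, 180, 180, 180, 180].

INTERFACE

Orientations are given as a 3x3 rotation matrix whose columns are the frame's x, y, z axes.
In Python, from station import env gives the robot as it stands.
- The arm moves only by the tool play_rows, never from a script. Its argument "series" is a list of rows, each an object with "gripper": the closure, from 0 (fully open) to 1 (shut); "linear": the shift along the tool's x, y, z in cm, a list of three; "turn": the turn, a rotation vector about the tool's x, y, z in rad, a list of three. In form: [{"gripper": gripper, "linear": [dx, dy, dz], "turn": [wx, wy, wz]}, ...]. A call has 1 to 20 rows; each row is the pose to reach, as a shift and turn from the pose commanded when the call began, along the tool's axes at that moment; what a row does not reach only later rows make up. A row lasts 1/8 s, in which the tool goes at most 62.5 mm and 10.7 degrees, less where a joint would pass 70% of its speed; a pose out of reach is approached as far as the arm can. A call with a gripper value outside its range is refused whole. The fingers move at their own pace and stop on an object; "force" is the grip in N (left out, the last holds). Time passes only in rows, so rows that repeat a pose let the fingers close. It gives the time, the measured TCP pose, the force, the opening and the grip force at its end, in the units of the state.
- env.sense(): the state, without advancing time (a new reading comes with each control period).
- env.grab_frame(name): name is "scene" or "top" or "wrist"; returns the picture (400x640x3 uint8, red, green, blue); there is no depth.
- env.camera_params(name): a dict with "mtx" (3x3 intrinsics, pixels), "k1" (the pictures are not rectified: a ray, as slopes to the right and down, at radius r is drawn at 1 + k1 r^2 times it, then the intrinsics apply), "extrinsics" (4x4, takes a point from world to camera coordinates); the wrist camera has in their place "hand_eye" (4x4, takes a point from camera to tool coordinates, whose origin is the TCP and whose axes are the flange's). Camera axes: x right, y up, looking along -z (the intrinsics and any distortion apply to the point x, -y, -z); pixel columns grow to the right and rows downward; lengths in m; the calibration is good to about 2 mm. A picture is of the moment at which its call begins: read the wrist's pose just before it. camera_params takes no time and is no camera call.
- env.finish_job(): hands the job in; it is judged then, once.
The state is a dict: "clock": time; "joint_positions": joint angles; "dq": joint speeds; "tau": joint torques, N m; "tool_pos": TCP position; "orientation": TCP orientation; "wrist_force": force on the tool from outside, world axes, zero at the start; "moment": the same for the moment, N m; "grip_width": opening from 0.0 (shut) to 1.0 (fully open); "gripper_force": force on a finger pad.
Only numpy, scipy, OpenCV 4.12 (cv2) and the standard library are available. Lean on these libraries where they do the work, as an engineer would, in place of code of your own. Each camera call takes 0.05 s, during which the arm holds its last target. There are 200 camera calls.

TASK

The checking plate stands low at its front right corner: set the spirit level across the middle of the plate from left to right, then, with the level lying there, push the wooden wedge under that corner from the right until the bubble stands centred between its rings, let go, and put the level back lengthwise on its rubber mat. Then lay every connecting rod from the bench flat on the levelled plate, side by side and not on one another, lengthwise front to back with the big end towards the back stop; the wedge stays in place with the plate still level, and the other things on the bench are left alone.

Things in the scene. Friction and masses are not known exactly. Their poses are not given: they have to be found in the camera images.
- plate: checking plate: bare aluminium, 220 mm front to back (its x, away from the robot), 280 mm wide (its y, left), 10 mm thick. Two ball feet under its left edge stand in a shoe screwed to the bench: it cannot slide, only rock about the line through them. At the start its right side is 1 to 3 degrees low. Origin on the rocking line, at the underside, midway front to back, 20 mm from the left edge
- bed (a point): centre of the plate's top face; x away from the robot, to the back stop; y left; z up out of the plate. The plate reaches 110 mm to x either way and 140 mm to y either way; along its back edge (+x) a steel stop strip 12 mm wide stands 10 mm above the face
- corner (a point): lowest point of the round steel button (radius 8 mm) under the low front right corner, where the wedge bears: 25 mm in from the plate's front edge, 20 mm from its right edge. About 9 mm above the bench at the start, 14 to 19 mm when the plate is level. Raising it 1 mm turns the plate by 0.0042 rad. Axes as the plate's
- wedge: hardwood wedge 170 mm long, 40 mm wide: 4 mm thick at the nose, rising evenly over 135 mm to 22 mm, then a 35 mm tail block of even 22 mm height to grip. Origin at the centre of the underside, x to the thin nose (85 mm away), z up. It goes under the corner from the right, pointing left, takes 8 to 20 N to push once it carries the plate, and stays where it is left
- level: bench spirit level: grey steel bar 160 mm long (its x), 32 mm wide, 22 mm high, with a glass vial lengthwise on top between two dark end blocks (37 mm high in all), 0.38 kg. Origin at the centre of the underside
- bubble (a joint): the pale bubble in the level's vial, given as the tilt it shows (rad): 0 is centred, positive towards the level's +x end; it goes to the higher end. It moves 0.5 mm per 0.001 rad, reads to 0.06 either way, settles within a second. Centred: the 21 mm long bubble lies between the two black rings 26 mm apart, within 0.005
- mat: black rubber mat 185 mm long (its x), 75 mm wide, 6 mm thick, fixed to the bench, where the level is kept lengthwise. Origin at the centre of its underside
- rod1: forged steel connecting rod, 142 mm long, 0.34 kg: beam 18 mm wide with its top 17 mm above the underside, between a big end (50 mm across, 58 mm with its bolt shoulders, 20 mm thick) and a small end (30 mm across, 20 mm thick). Origin on the underside at the place to grip the beam; x points to the big end, z up
- rod1_big (a point): centre of this rod's big end on the underside, 42 mm along +x from the origin
- rod2: forged steel connecting rod, 142 mm long, 0.34 kg: beam 18 mm wide with its top 17 mm above the underside, between a big end (50 mm across, 58 mm with its bolt shoulders, 20 mm thick) and a small end (30 mm across, 20 mm thick). Origin on the underside at the place to grip the beam; x points to the big end, z up; one of up to four, some may be absent
- rod2_big (a point): centre of this rod's big end on the underside, 42 mm along +x from the origin
- rod3: forged steel connecting rod, 142 mm long, 0.34 kg: beam 18 mm wide with its top 17 mm above the underside, between a big end (50 mm across, 58 mm with its bolt shoulders, 20 mm thick) and a small end (30 mm across, 20 mm thick). Origin on the underside at the place to grip the beam; x points to the big end, z up; one of up to four, some may be absent
- rod3_big (a point): centre of this rod's big end on the underside, 42 mm along +x from the origin
- rod4: forged steel connecting rod, 142 mm long, 0.34 kg: beam 18 mm wide with its top 17 mm above the underside, between a big end (50 mm across, 58 mm with its bolt shoulders, 20 mm thick) and a small end (30 mm across, 20 mm thick). Origin on the underside at the place to grip the beam; x points to the big end, z up; one of up to four, some may be absent
- rod4_big (a point): centre of this rod's big end on the underside, 42 mm along +x from the origin
- sprocket: bystander: chain sprocket 57 mm across, 16 mm high, lying flat; leave it alone
- piston: bystander: aluminium piston 72 mm across, 64 mm high, standing; leave it alone
- spanner: bystander: combination spanner 190 mm long, lying; leave it alone
- driver: bystander: screwdriver with orange handle, 210 mm long, lying; leave it alone
- gear: bystander: gear wheel 65 mm across, 20 mm high, lying flat; leave it alone

How it is judged (in metres and radians):
On the way, in this order (a step that is already met when the one before it is completed fails the run):
1. the level lies across the plate from left to right, released (z of level in the frame of bed between -0.004 and 0.006 m and x of level in the frame of bed between -0.1 and 0.09 m and y of level in the frame of bed between -0.08 and 0.08 m and angle between the x axis of level and the y axis of bed, either way round below 0.2 rad and contact force between the fingers and level below 0.1 N and linear speed of level below 0.02 m/s), for 0.3 s.
2. the wedge holds up the low corner, released, and the level on the plate reads centred (z of level in the frame of bed between -0.004 and 0.006 m and x of level in the frame of bed between -0.1 and 0.09 m and y of level in the frame of bed between -0.08 and 0.08 m and angle between the x axis of level and the y axis of bed, either way round below 0.2 rad and contact force between the fingers and level below 0.1 N and contact force between wedge and plate above 1 N and contact force between the fingers and wedge below 0.1 N and contact force between the fingers and plate below 0.1 N and value of joint bubble between -0.006 and 0.006 rad), for 0.8 s.
3. the level is back on its mat, lengthwise, with the plate still level on the wedge (z of level in the frame of mat between 0.002 and 0.011 m and x of level in the frame of mat between -0.035 and 0.035 m and y of level in the frame of mat between -0.025 and 0.025 m and angle between the x axis of level and the x axis of mat, either way round below 0.2 rad and angle between level's own z axis and vertical below 0.1 rad and contact force between the fingers and level below 0.1 N and angle between bed's own z axis and vertical below 0.01 rad and contact force between wedge and plate above 1 N), for 0.3 s.
4. every rod lies flat on the plate, front to back, big end to the back stop (z of rod1 in the frame of bed between -0.004 and 0.006 m and y of rod1 in the frame of bed between -0.125 and 0.125 m and angle between each of rod1, rod2, rod3, rod4's own z axis and vertical below 0.08 rad and angle between the x axis of each of rod1, rod2, rod3, rod4 and the x axis of bed, either way round below 0.22 rad and x of each of rod1_big, rod2_big, rod3_big, rod4_big in the frame of bed above 0 m and x of each of rod1, rod2, rod3, rod4 in the frame of bed above -0.045 m and contact force between the fingers and rod1 below 0.1 N and linear speed of each of rod1, rod2, rod3, rod4 below 0.02 m/s and z of rod2 in the frame of bed between -0.004 and 0.006 m and y of rod2 in the frame of bed between -0.125 and 0.125 m and contact force between the fingers and rod2 below 0.1 N and z of rod3 in the frame of bed between -0.004 and 0.006 m and y of rod3 in the frame of bed between -0.125 and 0.125 m and contact force between the fingers and rod3 below 0.1 N and z of rod4 in the frame of bed between -0.004 and 0.006 m and y of rod4 in the frame of bed between -0.125 and 0.125 m and contact force between the fingers and rod4 below 0.1 N), for 0.3 s.
At the end, for the whole second after the job is handed in: Every rod flat on the plate (0.08 rad), front to back within 0.22 rad, big end to the back stop, within 125 mm of the plate's middle sideways; plate level within 0.010 rad, borne by the wedge; level lengthwise (0.2 rad) on its mat, within 35 mm along, 25 mm across; all released, at rest (all of step 3 and all of step 4 and contact force between the fingers and wedge below 0.1 N and contact force between the fingers and plate below 0.1 N); the robot touches nothing.
It fails at once if one of the bystanders (sprocket, piston, spanner, screwdriver, gear) is knocked aside by more than 30 mm (distance of any of sprocket, piston, spanner, driver, gear from where it was at the start of the episode above 0.03 m).
Of rod1, rod2, rod3, rod4 only 2 to 4 are there at a start; the rules pass over those that are not, and their reading is None.
At some moment in a run one of rod1, rod2, rod3, rod4 may be knocked a few centimetres aside while the robot is not near it.
It also fails if it takes over 208 s, if anything falls off the work surface, if the arm or the gripper's body presses on something with over 40 N, if the wrist force passes 120 N, or if a joint passes its speed limit or range.

## Working session

There is one attempt and no reset: what is moved stays moved. The work goes in short steps, Python scripts to look and compute and a tool call to move; the robot and the scene stay as the last step left them, time stands still between calls to the robot, and variables do not carry over. Pictures are saved under pics/ and viewed, at most 14 in all, crops included, and the job is handed in when it is done.

Besides the shell and the picture viewer there is one more tool, called after "Emit:" as name(argument=value, ...), one argument or row to a line, values as JSON. play_rows: Moves the arm, as the interface text tells. Its arguments: {"type":"object","properties":{"series":{"type":"array","items":{"type":"object","properties":{"gripper":{"type":"number"},"linear":{"type":"array","items":{"type":"number"}},"turn":{"type":"array","items":{"type":"number"}}}}},"force":{"type":"number"}},"required":["series"]}

```bash
ls; mkdir -p pics
cat > h.py <<'E'
import numpy as np, cv2
from station import env
def cam(name):
    p=env.camera_params(name); K=np.array(p["mtx"]); k1=p["k1"]
    if name=="wrist":
        s=env.sense(); T=np.eye(4); T[:3,:3]=s["orientation"]; T[:3,3]=s["tool_pos"]
        c2w=T@np.array(p["hand_eye"])
    else: c2w=np.linalg.inv(np.array(p["extrinsics"]))
    return K,k1,c2w
def ray(c,u,v):
    K,k1,c2w=c
    x=(u-K[0,2])/K[0,0]; y=(v-K[1,2])/K[1,1]
    rd=np.hypot(x,y); r=rd
    for _ in range(20): r=rd/(1+k1*r*r)
    s=r/rd if rd>0 else 1
    d=c2w[:3,:3]@np.array([x*s,-y*s,-1]); return c2w[:3,3],d
def onz(c,u,v,z):
    o,d=ray(c,u,v); return o+d*(z-o[2])/d[2]
def proj(c,P):
    K,k1,c2w=c; q=np.linalg.inv(c2w)@np.append(P,1); x,y=q[0]/-q[2],-q[1]/-q[2]
    f=1+k1*(x*x+y*y); return np.array([K[0,0]*x*f+K[0,2],K[1,1]*y*f+K[1,2]])
def shot(name,fn):
    c=cam(name); im=env.grab_frame(name); cv2.imwrite("pics/"+fn,im[:,:,::-1]); return c,im
E
python3 - <<'E'
from h import *
for n in("top","scene"):
    c,im=shot(n,n+"0.png"); print(n,c[0],c[1],c[2].round(3))
print(env.camera_params("wrist"));print(env.sense())
E
```

```text
pics
top [[490.04842632   0.         316.41473763]
 [  0.         490.04842632 198.73270956]
 [  0.           0.           1.        ]] -0.11122798517937116 [[ 0.007  0.996 -0.085  0.379]
 [-1.     0.007  0.005  0.01 ]
 [ 0.005  0.085  0.996  1.182]
 [ 0.     0.     0.     1.   ]]
scene [[375.60736829   0.         316.88317225]
 [  0.         375.60736829 203.10653495]
 [  0.           0.           1.        ]] -0.03354803831635163 [[-0.13  -0.808  0.574  1.184]
 [ 0.991 -0.113  0.066  0.097]
 [ 0.012  0.578  0.816  0.836]
 [ 0.     0.     0.     1.   ]]
{'mtx': array([[287.01377594,   0.        , 318.87542215],
       [  0.        , 287.01377594, 199.20952443],
       [  0.        ,   0.        ,   1.        ]]), 'k1': -0.04182618285359635, 'hand_eye': array([[ 3.49562291e-04,  9.59293609e-01,  2.82410428e-01,
         7.17093567e-02],
       [ 9.99998989e-01,  5.38242683e-05, -1.42061048e-03,
        -1.74569293e-04],
       [-1.37798309e-03,  2.82410639e-01, -9.59292621e-01,
        -1.43934960e-01],
       [ 0.00000000e+00,  0.00000000e+00,  0.00000000e+00,
         1.00000000e+00]])}
{'clock': 0.1, 'joint_positions': array([ 5.96389284e+01,  2.05941387e+01,  8.65920957e+01, -1.65715662e-03,
        7.29092260e+01, -6.59577002e+00]), 'dq': array([-0.02691543, -0.07988467, -0.02372738,  0.04563627, -0.0596812 ,
       -0.05139187]), 'tau': array([-5.54296130e-04, -5.28644621e+01, -2.79351139e+01, -2.63561087e-04,
        4.98973037e-03,  1.73211828e-05]), 'tool_pos': array([0.24151052, 0.54858068, 0.2305388 ]), 'orientation': array([[-9.15207255e-01,  4.02982643e-01, -8.18270950e-04],
       [ 4.02983440e-01,  9.15206119e-01, -1.45157801e-03],
       [ 1.63925838e-04, -1.65824437e-03, -9.99998612e-01]]), 'wrist_force': array([-0.50674841, -0.42502218, -0.30734428]), 'moment': array([ 0.00697152, -0.00215395, -0.02160593]), 'gripper_force': 0.0, 'grip_width': 0.9972743944107673}
```

View pics/top0.png

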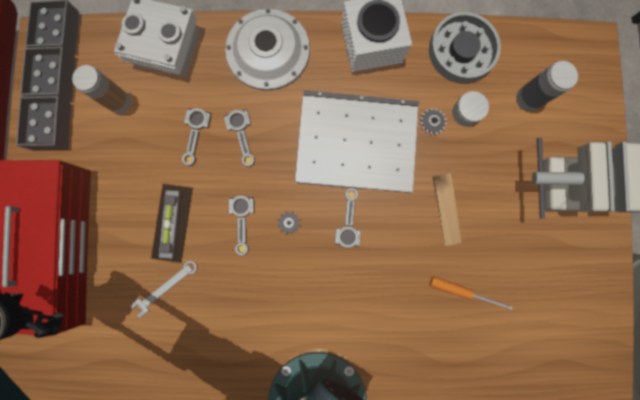

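View pics/scene0.png

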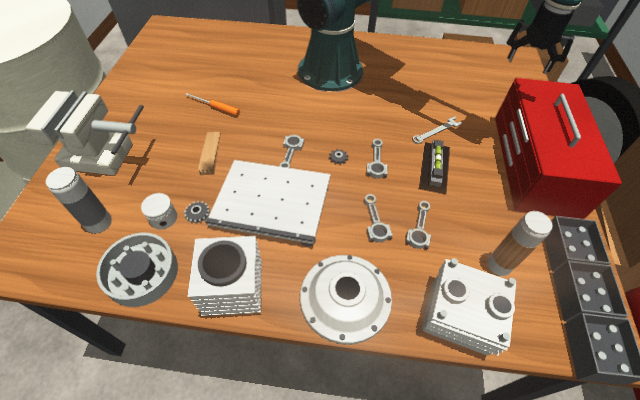

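The top view shows four rods (big ends at 197,118; 237,120; 241,205; 348,237), the level on its mat at (170,223), the plate (296–418, 95–191), and the wedge at (447,210). Now I'll work out coordinates.

Run:
```python
from h import *
c=cam("top"); im=cv2.imread("pics/top0.png")
def p(n,u,v,z): print(n,onz(c,u,v,z).round(4))
for n,a,b in(("A",(197,118),(188,160)),("B",(237,120),(249,160)),("C",(241,205),(241,249)),("D",(348,237),(351,195))):
    P=onz(c,*a,.02);Q=onz(c,*b,.02);d=P-Q; print(n,P.round(3),Q.round(3),np.linalg.norm(d).round(3),"o",(P-.042*d/np.linalg.norm(d)).round(3),np.degrees(np.arctan2(d[1],d[0])).round(1))
for n,u,v in(("pFL",296,183),("pFR",413,191),("pBL",303,95),("pBR",418,102)): p(n,u,v,.03)
for n,u,v in(("w",435,177),("w",450,174),("w",461,242),("w",446,245)): p(n,u,v,.015)
for n,u,v in(("mat",166,185),("mat",191,188),("mat",178,262),("mat",152,258)): p(n,u,v,.006)
for n,u,v in(("lev",171,191),("lev",163,255)): p(n,u,v,.035)
crop=im[80:270,140:475]; cv2.imwrite("pics/c0.png",cv2.resize(crop,None,fx=2.35,fy=2.35,interpolation=cv2.INTER_CUBIC))
```

```text
A [0.673 0.296 0.02 ] [0.569 0.315 0.02 ] 0.105 o [0.631 0.303 0.02 ] -10.1
B [0.668 0.198 0.02 ] [0.57  0.167 0.02 ] 0.103 o [0.628 0.185 0.02 ] 17.8
C [0.461 0.184 0.02 ] [0.357 0.182 0.02 ] 0.104 o [0.419 0.183 0.02 ] 1.0
D [ 0.387 -0.071  0.02 ] [ 0.487 -0.078  0.02 ] 0.1 o [ 0.429 -0.074  0.02 ] 176.0
pFL [0.5137 0.0527 0.03  ]
pFR [ 0.4968 -0.2252  0.03  ]
pBL [0.7279 0.0382 0.03  ]
pBR [ 0.714  -0.2407  0.03  ]
w [ 0.5328 -0.2825  0.015 ]
w [ 0.5405 -0.3195  0.015 ]
w [ 0.3762 -0.3439  0.015 ]
w [ 0.369  -0.3072  0.015 ]
mat [0.5097 0.3707 0.006 ]
mat [0.5027 0.3086 0.006 ]
mat [0.3237 0.3358 0.006 ]
mat [0.3323 0.4    0.006 ]
lev [0.4922 0.3492 0.035 ]
lev [0.3409 0.364  0.035 ]
```

View pics/c0.png

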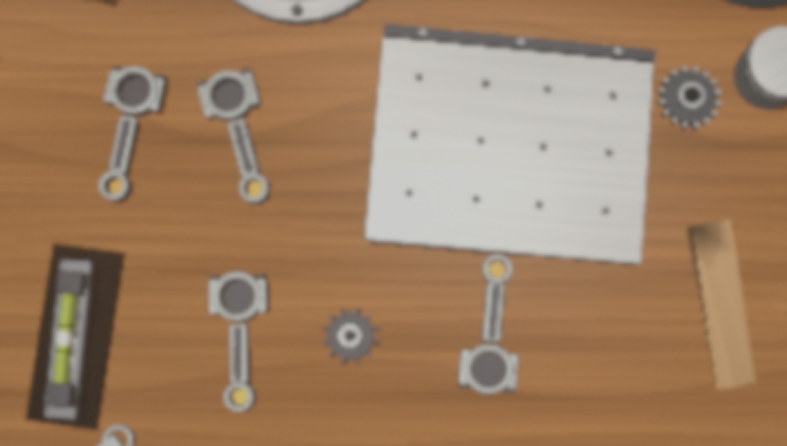

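The crop confirms the rod directions and the plate (yaw about −4°). It leaves open which end of the wedge is the nose, so I'll look from close by later. Next is a move helper, then going above the level.

```bash
cat >> h.py <<'E'
from scipy.spatial.transform import Rotation as Ro
def rot(yaw,tilt=None):
    a=np.radians(yaw); y=np.array([np.cos(a),np.sin(a),0]); z=np.array([0,0,-1.]); return np.stack([np.cross(y,z),y,z],1)
def go(x,y,z,yaw):
    s=env.sense(); R=np.array(s["orientation"]); p=np.array(s["tool_pos"])
    l=R.T@(np.array([x,y,z])-p)*100; t=Ro.from_matrix(R.T@rot(yaw)).as_rotvec()
    print("lin",l.round(2),"turn",t.round(3),"rows",max(np.linalg.norm(l)/6.25,np.degrees(np.linalg.norm(t))/10.7).round(1))
E
python3 -c "
from h import *
go(.43,.355,.16,84.4)"
```

```text
lin [-25.05 -10.11   7.07] turn [-0.002 -0.    -0.317] rows 4.5
```

Emit:
play_rows(
  series=[
    {"gripper": 0,"linear": [-25.05,-10.11,7.07],"turn": [-0.002,0,-0.317]},
    {"gripper": 0,"linear": [-25.05,-10.11,7.07],"turn": [-0.002,0,-0.317]},
    {"gripper": 0,"linear": [-25.05,-10.11,7.07],"turn": [-0.002,0,-0.317]},
    {"gripper": 0,"linear": [-25.05,-10.11,7.07],"turn": [-0.002,0,-0.317]},
    {"gripper": 0,"linear": [-25.05,-10.11,7.07],"turn": [-0.002,0,-0.317]},
    {"gripper": 0,"linear": [-25.05,-10.11,7.07],"turn": [-0.002,0,-0.317]},
    {"gripper": 0,"linear": [-25.05,-10.11,7.07],"turn": [-0.002,0,-0.317]},
    {"gripper": 0,"linear": [-25.05,-10.11,7.07],"turn": [-0.002,0,-0.317]},
  ],
)

```text
clock: 1.1
tool_pos: [0.4296, 0.3566, 0.1609]
orientation: [[-0.995, 0.096, 0.001], [0.096, 0.995, 0.002], [-0.0, 0.002, -1.0]]
wrist_force: [-0.2, -0.3, -0.8]
grip_width: 0.997
gripper_force: 0.0
```

```bash
python3 -c "
from h import *
print(env.sense()['tool_pos'])
c,im=shot('wrist','w1.png')
go(.417,.356,.0,84.4)
for P in ((.417,.356,.006),(.51,.37,.006)): print(proj(c,P))"
```

```text
[0.42957617 0.35655662 0.16086537]
lin [ 1.26 -0.22 16.09] turn [0.002 0.    0.002] rows 2.6
[316.65225819 173.0341709 ]
[336.72138513 251.25120237]
```

View pics/w1.png

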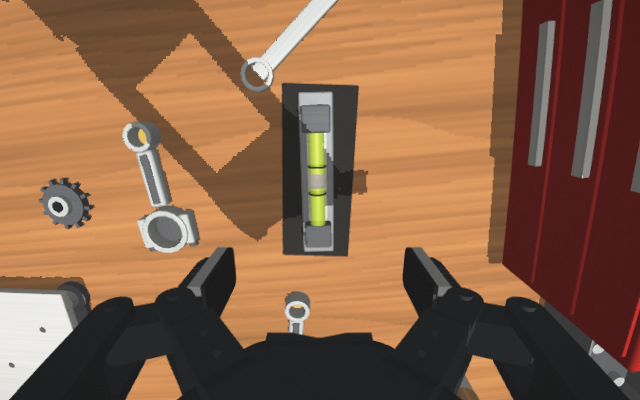

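The wrist view shows the level at (317,172): ends near rows 93 and 250, bar edges near columns 300 and 333, yellow vial with its bubble between the rings. The mat spans 283–358.

```bash
python3 -c "
from h import *
c=cam('wrist')
q=[onz(c,*p,.028) for p in((300,94),(332,94),(333,249),(302,249))]
for a in q: print(a.round(4))
m=[onz(c,*p,.006) for p in((284,84),(358,86),(348,255),(284,254))]
for a in m: print(a.round(4))
C=sum(q)/4; d=(q[0]+q[1]-q[2]-q[3])/2; y=np.degrees(np.arctan2(-d[1],-d[0])); print(C,np.linalg.norm(d),y,'mat',sum(m)/4)
go(C[0],C[1],.014,y+90)"
```

```text
[0.3383 0.3486 0.028 ]
[0.3411 0.3776 0.028 ]
[0.4959 0.3658 0.028 ]
[0.4926 0.333  0.028 ]
[0.3259 0.3329 0.006 ]
[0.3347 0.4048 0.006 ]
[0.5161 0.3826 0.006 ]
[0.5077 0.3093 0.006 ]
[0.41696477 0.35625571 0.028     ] 0.15517505999129708 -5.061278216017335 mat [0.4210986  0.35740945 0.006     ]
lin [ 1.26 -0.19 14.69] turn [ 0.002  0.001 -0.008] rows 2.4
```

Emit:
play_rows(
  series=[
    {"gripper": 0,"linear": [1.26,-0.19,6],"turn": [0.002,0,-0.008]},
    {"gripper": 0,"linear": [1.26,-0.19,11],"turn": [0.002,0,-0.008]},
    {"gripper": 0,"linear": [1.26,-0.19,14],"turn": [0.002,0,-0.008]},
    {"gripper": 0,"linear": [1.26,-0.19,14.9],"turn": [0.002,0,-0.008]},
    {"gripper": 0,"linear": [1.26,-0.19,14.9],"turn": [0.002,0,-0.008]},
    {"gripper": 1,"linear": [1.26,-0.19,14.9],"turn": [0.002,0,-0.008]},
    {"gripper": 1,"linear": [1.26,-0.19,14.9],"turn": [0.002,0,-0.008]},
    {"gripper": 1,"linear": [1.26,-0.19,14.9],"turn": [0.002,0,-0.008]},
    {"gripper": 1,"linear": [1.26,-0.19,14.9],"turn": [0.002,0,-0.008]},
    {"gripper": 1,"linear": [1.26,-0.19,14.9],"turn": [0.002,0,-0.008]},
    {"gripper": 1,"linear": [1.26,-0.19,14.9],"turn": [0.002,0,-0.008]},
    {"gripper": 1,"linear": [1.26,-0.19,11],"turn": [0.002,0,-0.008]},
    {"gripper": 1,"linear": [1.26,-0.19,6],"turn": [0.002,0,-0.008]},
    {"gripper": 1,"linear": [1.26,-0.19,3],"turn": [0.002,0,-0.008]},
    {"gripper": 1,"linear": [1.26,-0.19,3],"turn": [0.002,0,-0.008]},
  ],
  force=50,
)

```text
clock: 3.02
tool_pos: [0.419, 0.3559, 0.1327]
orientation: [[-0.996, 0.09, 0.005], [0.09, 0.996, 0.003], [-0.004, 0.003, -1.0]]
wrist_force: [-0.8, 0.1, -4.4]
grip_width: 0.358
gripper_force: 52.1
```

```bash
python3 -c "
from h import *
go(.612,-.094,.13,-3.9);go(.612,-.094,.13,176.1)"
```

```text
lin [-23.25 -43.07   0.24] turn [6.000e-03 1.000e-03 1.549e+00] rows 8.3
lin [-23.25 -43.07   0.24] turn [-1.000e-03  6.000e-03 -1.593e+00] rows 8.5
```

Emit:
play_rows(
  series=[
    {"gripper": 1,"linear": [-4,-7,0],"turn": [0.006,0.001,0.17]},
    {"gripper": 1,"linear": [-8,-13,0],"turn": [0.006,0.001,0.34]},
    {"gripper": 1,"linear": [-11,-18,0.24],"turn": [0.006,0.001,0.52]},
    {"gripper": 1,"linear": [-14,-23,0.24],"turn": [0.006,0.001,0.7]},
    {"gripper": 1,"linear": [-16,-28,0.24],"turn": [0.006,0.001,0.88]},
    {"gripper": 1,"linear": [-18,-33,0.24],"turn": [0.006,0.001,1.06]},
    {"gripper": 1,"linear": [-20,-37,0.24],"turn": [0.006,0.001,1.24]},
    {"gripper": 1,"linear": [-22,-41,0.24],"turn": [0.006,0.001,1.4]},
    {"gripper": 1,"linear": [-23.25,-43.07,0.24],"turn": [0.006,0.001,1.549]},
    {"gripper": 1,"linear": [-23.25,-43.07,0.24],"turn": [0.006,0.001,1.549]},
    {"gripper": 1,"linear": [-23.25,-43.07,0.24],"turn": [0.006,0.001,1.549]},
  ],
)

```text
clock: 4.4
tool_pos: [0.6088, -0.0939, 0.1265]
orientation: [[0.066, 0.998, -0.008], [0.998, -0.066, -0.002], [-0.002, -0.008, -1.0]]
wrist_force: [-0.3, 0.3, -3.9]
grip_width: 0.361
gripper_force: 52.0
```

```bash
python3 -c "
from h import *
go(.612,-.094,.06,-3.9)
shot('wrist','w2.png')"
```

```text
lin [0.03 0.38 6.64] turn [-0.008  0.002  0.002] rows 1.1
```

View pics/w2.png

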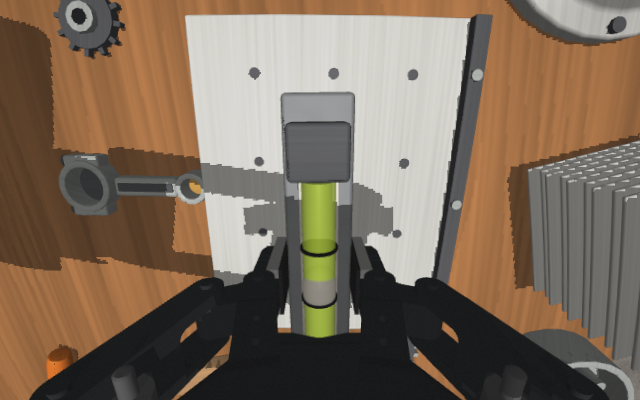

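The level is held over the plate, lined up with it; the plate edges run at columns 187–470. Lowering now.

Emit:
play_rows(
  series=[
    {"gripper": 1,"linear": [0.0,0.2,5],"turn": [-0.008,0.002,0]},
    {"gripper": 1,"linear": [0.0,0.2,7.8],"turn": [-0.008,0.002,0]},
    {"gripper": 1,"linear": [0.0,0.2,8.2],"turn": [-0.008,0.002,0]},
    {"gripper": 1,"linear": [0.0,0.2,8.4],"turn": [-0.008,0.002,0]},
    {"gripper": 1,"linear": [0.0,0.2,8.6],"turn": [-0.008,0.002,0]},
    {"gripper": 1,"linear": [0.0,0.2,8.6],"turn": [-0.008,0.002,0]},
  ],
)

```text
clock: 5.2
tool_pos: [0.6129, -0.0953, 0.0433]
orientation: [[0.068, 0.998, 0.005], [0.998, -0.068, -0.002], [-0.002, 0.005, -1.0]]
wrist_force: [0.5, -0.1, -2.7]
grip_width: 0.361
gripper_force: 52.0
```

Emit:
play_rows(
  series=[
    {"gripper": 1,"linear": [0.0,0,0.2],"turn": [0,0,0]},
    {"gripper": 1,"linear": [0.0,0,0.2],"turn": [0,0,0]},
  ],
)

```text
clock: 5.45
tool_pos: [0.6128, -0.0955, 0.0408]
orientation: [[0.068, 0.998, 0.005], [0.998, -0.068, -0.002], [-0.001, 0.005, -1.0]]
wrist_force: [0.6, -0.7, -1.3]
grip_width: 0.358
gripper_force: 52.4
```

Emit:
play_rows(
  series=[
    {"gripper": 1,"linear": [0.0,0,0.2],"turn": [0,0,0]},
    {"gripper": 1,"linear": [0.0,0,0.2],"turn": [0,0,0]},
  ],
)

```text
clock: 5.7
tool_pos: [0.6126, -0.0958, 0.0389]
orientation: [[0.068, 0.998, 0.005], [0.998, -0.068, -0.002], [-0.002, 0.005, -1.0]]
wrist_force: [-0.8, -3.0, 3.3]
grip_width: 0.358
gripper_force: 53.0
```

Emit:
play_rows(
  series=[
    {"gripper": 0,"linear": [0,0,0],"turn": [0,0,0]},
    {"gripper": 0,"linear": [0,0,0],"turn": [0,0,0]},
    {"gripper": 0,"linear": [0,0,0],"turn": [0,0,0]},
    {"gripper": 0,"linear": [0,0,0],"turn": [0,0,0]},
    {"gripper": 0,"linear": [0,0,-1],"turn": [0,0,0]},
    {"gripper": 0,"linear": [0,0,-4],"turn": [0,0,0]},
    {"gripper": 0,"linear": [0,0,-9],"turn": [0,0,0]},
    {"gripper": 0,"linear": [0,0,-14],"turn": [0,0,0]},
    {"gripper": 0,"linear": [0,0,-14],"turn": [0,0,0]},
    {"gripper": 0,"linear": [0,0,-14],"turn": [0,0,0]},
  ],
)

```text
clock: 6.95
tool_pos: [0.6114, -0.0949, 0.1786]
orientation: [[0.068, 0.998, 0.004], [0.998, -0.068, -0.002], [-0.001, 0.004, -1.0]]
wrist_force: [0.4, -0.2, -1.4]
grip_width: 1.001
gripper_force: 0.0
```

```bash
python3 -c "
from h import *
shot('wrist','w3.png')
go(.455,-.313,.17,90)"
```

```text
lin [-22.83 -14.06   0.75] turn [ 1.000e-03  3.000e-03 -1.639e+00] rows 8.8
```

View pics/w3.png

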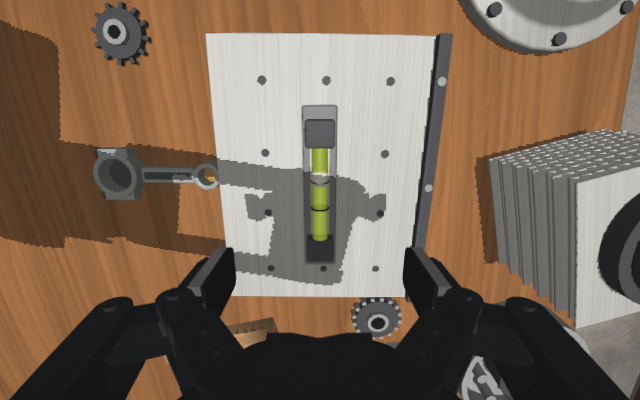

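The level lies flat on the plate, from (320,107) to (320,262), with the bubble towards the left (high) end. Next is the wedge.

Emit:
play_rows(
  series=[
    {"gripper": 0,"linear": [-9,-5,0],"turn": [0,0,0]},
    {"gripper": 0,"linear": [-18,-10,0],"turn": [0,0,0]},
    {"gripper": 0,"linear": [-27,-14,0],"turn": [0,0,0]},
    {"gripper": 0,"linear": [-27,-14,0],"turn": [0,0,0]},
    {"gripper": 0,"linear": [-27,-14,0],"turn": [0,0,0]},
    {"gripper": 0,"linear": [-27,-14,0],"turn": [0,0,0]},
    {"gripper": 0,"linear": [-27,-14,0],"turn": [0,0,0]},
  ],
)

```text
clock: 7.88
tool_pos: [0.453, -0.3539, 0.1768]
orientation: [[0.069, 0.998, 0.002], [0.998, -0.069, 0.001], [0.001, 0.002, -1.0]]
wrist_force: [-0.7, 0.6, -0.3]
grip_width: 1.002
gripper_force: 0.0
```

```bash
python3 -c "
from h import *
c,im=shot('wrist','w4.png')
print(c[2][:3,3], proj(c,(.519,-.208,.01)))
"
```

```text
[ 0.45778089 -0.28256581  0.32079033] [375.46171015  33.05691496]
```

View pics/w4.png

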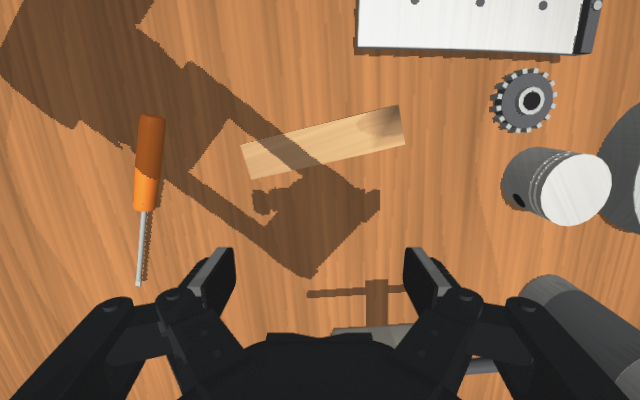

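The tail block, with a dark patch, is at the far end (358–405, 105–143) and the nose at (241–252, 146–180). No obstacle lies between the wedge and the corner.

```bash
python3 -c "
from h import *
c=cam('wrist')
t=[onz(c,*p,.022) for p in((398,105),(405,143))]; n=[onz(c,*p,.004) for p in((241,146),(252,180))]
T=sum(t)/2;N=sum(n)/2; d=(N-T);d[2]=0;L=np.linalg.norm(d);u=d/L
print(T,N,L,np.linalg.norm(t[0]-t[1]),np.linalg.norm(n[0]-n[1]),np.degrees(np.arctan2(u[1],u[0])))
g=N-u*(.170-.0175); print('grip',g)
# plate front-right corner
for q in((358,50),(575,54)): print(onz(c,*q,.025).round(4))
yaw=np.degrees(np.arctan2(u[1],u[0]))-90
go(g[0],g[1],.10,yaw)
go(g[0],g[1],.002,yaw)
"
```

```text
[ 0.54198429 -0.29603221  0.022     ] [ 0.375094   -0.32754944  0.004     ] 0.1698402337960922 0.03879781996283006 0.03933197072905453 -169.30564304063626
grip [ 0.52494524 -0.29925004  0.004     ]
[ 0.4996 -0.2247  0.025 ]
[ 0.7132 -0.2377  0.025 ]
lin [5.89 6.75 7.72] turn [ 2.000e-03  1.000e-03 -1.825e+00] rows 9.8
lin [ 5.88  6.73 17.52] turn [ 2.000e-03  1.000e-03 -1.825e+00] rows 9.8
```

Emit:
play_rows(
  series=[
    {"gripper": 0,"linear": [0.7,0.8,1],"turn": [0,0,-0.18]},
    {"gripper": 0,"linear": [1.4,1.6,2],"turn": [0,0,-0.36]},
    {"gripper": 0,"linear": [2.1,2.4,3],"turn": [0,0,-0.54]},
    {"gripper": 0,"linear": [2.8,3.2,4],"turn": [0,0,-0.72]},
    {"gripper": 0,"linear": [3.5,4,5],"turn": [0,0,-0.9]},
    {"gripper": 0,"linear": [4.2,5,6],"turn": [0,0,-1.08]},
    {"gripper": 0,"linear": [5,6,7],"turn": [0,0,-1.26]},
    {"gripper": 0,"linear": [5.5,6.5,7.7],"turn": [0,0,-1.44]},
    {"gripper": 0,"linear": [6.05,7.37,7.7],"turn": [0.002,0.001,-1.62]},
    {"gripper": 0,"linear": [6.05,7.37,7.7],"turn": [0.002,0.001,-1.825]},
    {"gripper": 0,"linear": [6.05,7.37,7.7],"turn": [0.002,0.001,-1.825]},
    {"gripper": 0,"linear": [6.05,7.37,7.7],"turn": [0.002,0.001,-1.825]},
    {"gripper": 0,"linear": [6.05,7.37,7.7],"turn": [0.002,0.001,-1.825]},
  ],
)

```text
clock: 9.55
tool_pos: [0.5316, -0.2992, 0.1013]
orientation: [[-0.983, -0.184, 0.002], [-0.184, 0.983, -0.002], [-0.001, -0.002, -1.0]]
wrist_force: [-0.7, 0.3, -0.9]
grip_width: 0.999
gripper_force: 0.0
```

```bash
python3 -c "
from h import *
go(.5313,-.298,.003,100.7)
shot('wrist','w5.png')
"
```

```text
lin [0.02 0.15 9.83] turn [-0.002  0.001 -0.002] rows 1.6
```

View pics/w5.png

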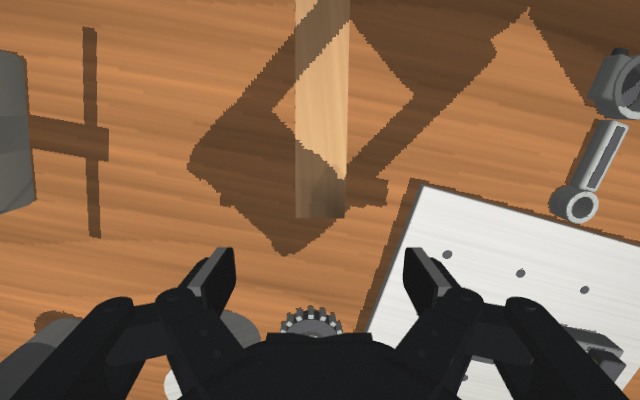

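The wedge runs straight up the image at columns 295–348, with the tail end at row 217, well aligned with the fingers. I'll grip it with the fingers part closed for clearance to the plate.

Emit:
play_rows(
  series=[
    {"gripper": 0.25,"linear": [0.02,0.15,4],"turn": [0,0,0]},
    {"gripper": 0.25,"linear": [0.02,0.15,8],"turn": [0,0,0]},
    {"gripper": 0.25,"linear": [0.02,0.15,9.7],"turn": [0,0,0]},
    {"gripper": 0.25,"linear": [0.02,0.15,9.9],"turn": [0,0,0]},
    {"gripper": 1,"linear": [0.02,0.15,9.9],"turn": [0,0,0]},
    {"gripper": 1,"linear": [0.02,0.15,9.9],"turn": [0,0,0]},
    {"gripper": 1,"linear": [0.02,0.15,9.9],"turn": [0,0,0]},
    {"gripper": 1,"linear": [0.02,0.15,9.9],"turn": [0,0,0]},
    {"gripper": 1,"linear": [0.02,0.15,9.9],"turn": [0,0,0]},
  ],
  force=80,
)

```text
clock: 10.72
tool_pos: [0.5325, -0.2993, 0.0041]
orientation: [[-0.983, -0.185, 0.005], [-0.185, 0.983, -0.004], [-0.004, -0.005, -1.0]]
wrist_force: [-0.6, 0.3, 6.5]
grip_width: 0.448
gripper_force: 81.1
```

```bash
python3 -c "
from h import *
s=env.sense();print(s['tool_pos'],s['wrist_force'])
go(.53,-.42,.05,100.7)
go(.496,-.40,.05,-3.9)
"
```

```text
[ 0.53247714 -0.29928522  0.00409467] [-0.59206131  0.32575635  6.52846888]
lin [  2.46 -11.84  -4.54] turn [-0.005  0.004 -0.001] rows 2.1
lin [ 5.43 -9.24 -4.56] turn [-0.     0.007  1.825] rows 9.8
```

Emit:
play_rows(
  series=[
    {"gripper": 1,"linear": [0,0,-2],"turn": [0,0,0]},
    {"gripper": 1,"linear": [1,-3,-4.56],"turn": [0,0,0]},
    {"gripper": 1,"linear": [2.5,-7,-4.56],"turn": [0,0,0]},
    {"gripper": 1,"linear": [4.15,-9.5,-4.56],"turn": [0,0,0.15]},
    {"gripper": 1,"linear": [4.15,-9.5,-4.56],"turn": [0,0,0.33]},
    {"gripper": 1,"linear": [4.15,-9.5,-4.56],"turn": [0,0,0.5]},
    {"gripper": 1,"linear": [4.15,-9.5,-4.56],"turn": [0,0,0.68]},
    {"gripper": 1,"linear": [4.15,-9.5,-4.56],"turn": [0,0,0.85]},
    {"gripper": 1,"linear": [4.15,-9.5,-4.56],"turn": [0,0,1.03]},
    {"gripper": 1,"linear": [4.15,-9.5,-4.56],"turn": [0,0,1.2]},
    {"gripper": 1,"linear": [4.15,-9.5,-4.56],"turn": [0,0,1.38]},
    {"gripper": 1,"linear": [4.15,-9.5,-4.56],"turn": [0,0.004,1.55]},
    {"gripper": 1,"linear": [4.15,-9.5,-4.56],"turn": [0,0.007,1.72]},
    {"gripper": 1,"linear": [4.15,-9.5,-4.56],"turn": [0,0.007,1.825]},
    {"gripper": 1,"linear": [4.15,-9.5,-4.56],"turn": [0,0.007,1.825]},
    {"gripper": 1,"linear": [4.15,-9.5,-4.56],"turn": [0,0.007,1.825]},
  ],
)

```text
clock: 12.72
tool_pos: [0.508, -0.3995, 0.0484]
orientation: [[0.066, 0.998, -0.002], [0.998, -0.066, 0.001], [0.001, -0.002, -1.0]]
wrist_force: [0.7, -0.2, -0.8]
grip_width: 0.446
gripper_force: 80.4
```

```bash
python3 -c "
from h import *
s=env.sense();print(s['wrist_force'],s['joint_positions'])
c,im=shot('wrist','w6.png')
go(.509,-.40,.0055,-3.9)
print(proj(c,(.522,-.207,.02)))
"
```

```text
[ 0.69521173 -0.24228249 -0.78555334] [-4.42748862e+01  3.55407929e+01  8.98666378e+01 -4.66011140e-02
  5.47483153e+01 -4.04713084e+01]
lin [-0.06  0.11  4.28] turn [-0.003 -0.001  0.002] rows 0.7
[ 321.36432693 -137.09827143]
```

View pics/w6.png

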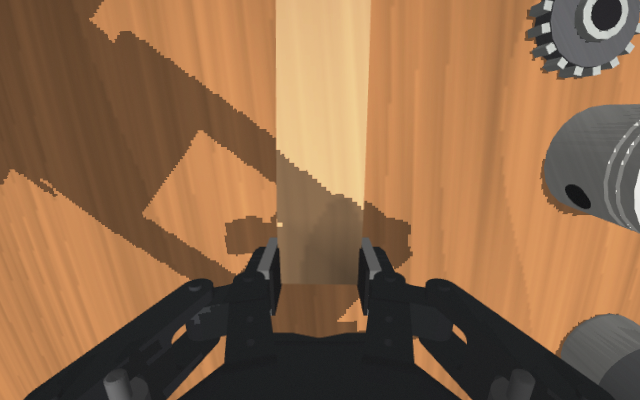

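The wedge points straight up the image (columns 277–370), aligned with the tool, its tail in the pads. I'll lower it and slide forward to first contact. Meanwhile I read the bubble in w3 numerically.

Emit:
play_rows(
  series=[
    {"gripper": 1,"linear": [0,0.1,2.5],"turn": [-0.003,0,0]},
    {"gripper": 1,"linear": [0,0.1,4],"turn": [-0.003,0,0]},
    {"gripper": 1,"linear": [0,0.1,4.3],"turn": [-0.003,0,0]},
    {"gripper": 1,"linear": [1,0.1,4.3],"turn": [-0.003,0,0]},
    {"gripper": 1,"linear": [3,0.1,4.3],"turn": [-0.003,0,0]},
    {"gripper": 1,"linear": [5,0.1,4.3],"turn": [-0.003,0,0]},
    {"gripper": 1,"linear": [6,0.1,4.3],"turn": [-0.003,0,0]},
    {"gripper": 1,"linear": [6,0.1,4.3],"turn": [-0.003,0,0]},
  ],
)

```text
clock: 13.78
tool_pos: [0.5129, -0.338, 0.0052]
orientation: [[0.066, 0.998, -0.0], [0.998, -0.066, 0.002], [0.002, -0.0, -1.0]]
wrist_force: [-0.1, 1.4, -2.3]
grip_width: 0.447
gripper_force: 80.4
```

```bash
python3 -c "
from h import *
im=cv2.imread('pics/w3.png')
h=cv2.cvtColor(im,cv2.COLOR_BGR2HSV)
for v in range(140,250): print(v,*h[v,319:322].mean(0).round().astype(int),end='; ')
"
```

```text
140 120 6 94; 141 113 8 95; 142 113 12 94; 143 114 9 94; 144 120 8 94; 145 111 9 92; 146 115 6 88; 147 38 27 79; 148 35 131 130; 149 35 143 196; 150 35 149 186; 151 35 149 186; 152 35 149 186; 153 35 149 186; 154 35 149 185; 155 35 150 186; 156 35 149 185; 157 35 150 185; 158 35 149 184; 159 35 150 185; 160 35 151 184; 161 35 151 184; 162 35 151 184; 163 35 150 184; 164 35 151 183; 165 35 151 183; 166 35 151 183; 167 35 151 182; 168 35 151 183; 169 35 150 185; 170 35 150 186; 171 35 147 192; 172 36 96 212; 173 39 21 222; 174 76 4 208; 175 21 24 143; 176 20 24 140; 177 20 25 138; 178 22 23 137; 179 21 25 137; 180 21 24 138; 181 22 24 138; 182 21 25 137; 183 21 24 129; 184 21 23 116; 185 22 25 129; 186 29 43 130; 187 34 114 156; 188 35 155 177; 189 35 156 177; 190 35 155 179; 191 35 154 178; 192 35 155 179; 193 35 155 178; 194 35 155 178; 195 35 156 178; 196 35 155 178; 197 35 156 177; 198 35 156 177; 199 35 155 178; 200 35 155 177; 201 35 156 177; 202 35 156 176; 203 35 157 175; 204 35 162 168; 205 36 169 157; 206 36 169 157; 207 36 170 157; 208 36 169 157; 209 36 167 137; 210 35 87 39; 211 35 149 106; 212 35 157 175; 213 35 157 175; 214 35 157 175; 215 35 157 175; 216 36 157 175; 217 35 157 175; 218 35 156 175; 219 35 156 175; 220 35 157 175; 221 35 157 174; 222 35 158 174; 223 35 157 174; 224 35 156 174; 225 36 157 174; 226 35 157 174; 227 35 158 174; 228 36 157 174; 229 35 159 174; 230 35 158 174; 231 35 159 173; 232 35 158 174; 233 35 160 172; 234 36 163 165; 235 36 170 158; 236 36 168 158; 237 36 169 158; 238 36 168 158; 239 36 168 159; 240 36 157 138; 241 37 36 59; 242 80 5 50; 243 120 7 49; 244 120 10 51; 245 120 7 50; 246 110 8 51; 247 117 8 50; 248 110 5 50; 249 120 8 51;
```

Emit:
play_rows(
  series=[
    {"gripper": 1,"linear": [1,0,0],"turn": [0,0,0]},
    {"gripper": 1,"linear": [2,0,0],"turn": [0,0,0]},
    {"gripper": 1,"linear": [3,0,0],"turn": [0,0,0]},
    {"gripper": 1,"linear": [4,0,0],"turn": [0,0,0]},
    {"gripper": 1,"linear": [4.5,0,0],"turn": [0,0,0]},
    {"gripper": 1,"linear": [4.5,0,0],"turn": [0,0,0]},
  ],
)

```text
clock: 14.52
tool_pos: [0.5181, -0.2973, 0.0057]
orientation: [[0.069, 0.998, 0.005], [0.998, -0.069, -0.003], [-0.002, 0.005, -1.0]]
wrist_force: [3.6, -4.8, -6.2]
grip_width: 0.445
gripper_force: 80.9
```

Emit:
play_rows(
  series=[
    {"gripper": 1,"linear": [0.7,0,0],"turn": [0,0,0]},
    {"gripper": 1,"linear": [1.4,0,0],"turn": [0,0,0]},
    {"gripper": 1,"linear": [2,0,0],"turn": [0,0,0]},
    {"gripper": 1,"linear": [2.1,0,0],"turn": [0,0,0]},
    {"gripper": 1,"linear": [2.1,0,0],"turn": [0,0,0]},
  ],
)

```text
clock: 15.15
tool_pos: [0.5191, -0.2758, 0.0053]
orientation: [[0.069, 0.998, 0.004], [0.998, -0.069, -0.002], [-0.002, 0.004, -1.0]]
wrist_force: [1.4, -6.0, -7.8]
grip_width: 0.45
gripper_force: 81.1
```

Emit:
play_rows(
  series=[
    {"gripper": 0.25,"linear": [0,0,0],"turn": [0,0,0]},
    {"gripper": 0.25,"linear": [0,0,0],"turn": [0,0,0]},
    {"gripper": 0.25,"linear": [0,0,0],"turn": [0,0,0]},
    {"gripper": 0.25,"linear": [0,0,-3],"turn": [0,0,0]},
    {"gripper": 0.25,"linear": [0,0,-9],"turn": [0,0,0]},
    {"gripper": 0.25,"linear": [3,2,-15],"turn": [0,0,0]},
    {"gripper": 0.25,"linear": [9,5,-17],"turn": [0,0,0]},
    {"gripper": 0.25,"linear": [14,8,-17],"turn": [0,0,0]},
    {"gripper": 0.25,"linear": [15,8,-17],"turn": [0,0,0]},
    {"gripper": 0.25,"linear": [15,8,-17],"turn": [0,0,0]},
    {"gripper": 0.25,"linear": [15,8,-17],"turn": [0,0,0]},
    {"gripper": 0.25,"linear": [15,8,-17],"turn": [0,0,0]},
  ],
)

```text
clock: 16.65
tool_pos: [0.6065, -0.1311, 0.1751]
orientation: [[0.07, 0.998, -0.001], [0.998, -0.07, 0.002], [0.001, -0.001, -1.0]]
wrist_force: [0.1, -0.6, 0.5]
grip_width: 0.754
gripper_force: 0.0
```

```bash
cat > bub.py <<'E'
from h import *
import sys
c,im=shot('wrist',sys.argv[1]); print(env.sense()['tool_pos'])
h=cv2.cvtColor(im[:,:,::-1].copy(),cv2.COLOR_BGR2HSV)
m=((h[...,0]>28)&(h[...,0]<42)&(h[...,1]>110)&(h[...,2]>120)).astype(np.uint8)
n,l,st,ce=cv2.connectedComponentsWithStats(m); k=[i for i in range(1,n) if st[i,4]>100]
print([st[i].tolist() for i in k])
x=int(np.median([ce[i,0] for i in k])); print('col',x)
y0=min(st[i,1] for i in k)-3; y1=max(st[i,1]+st[i,3] for i in k)+3
print([(v,*h[v,x-1:x+2,1:].mean(0).round().astype(int).tolist()) for v in range(y0,y1)])
cv2.imwrite('pics/z_'+sys.argv[1],cv2.resize(im[max(0,y0-25):y1+25,x-60:x+60,::-1],None,fx=4,fy=4,interpolation=cv2.INTER_NEAREST)[:600])
E
python3 bub.py b1.png
```

```text
[ 0.60663858 -0.13106127  0.17524841]
[[315, 103, 17, 38, 613], [316, 163, 16, 8, 107], [316, 173, 16, 34, 498]]
col 323
[(100, 8, 101), (101, 10, 85), (102, 66, 80), (103, 139, 191), (104, 138, 209), (105, 138, 209), (106, 137, 209), (107, 138, 210), (108, 138, 210), (109, 138, 209), (110, 138, 210), (111, 138, 209), (112, 139, 209), (113, 139, 209), (114, 139, 209), (115, 139, 209), (116, 140, 209), (117, 139, 209), (118, 140, 209), (119, 140, 209), (120, 141, 209), (121, 140, 209), (122, 140, 209), (123, 141, 209), (124, 140, 209), (125, 141, 208), (126, 141, 208), (127, 142, 209), (128, 141, 208), (129, 142, 208), (130, 142, 208), (131, 142, 208), (132, 142, 208), (133, 143, 207), (134, 143, 207), (135, 144, 207), (136, 144, 207), (137, 143, 207), (138, 144, 205), (139, 152, 194), (140, 152, 171), (141, 28, 68), (142, 112, 127), (143, 144, 206), (144, 144, 206), (145, 142, 209), (146, 118, 216), (147, 49, 228), (148, 5, 233), (149, 3, 234), (150, 4, 236), (151, 4, 236), (152, 4, 235), (153, 4, 236), (154, 5, 236), (155, 4, 236), (156, 4, 236), (157, 4, 236), (158, 4, 235), (159, 2, 234), (160, 6, 233), (161, 13, 231), (162, 17, 227), (163, 38, 216), (164, 142, 207), (165, 149, 197), (166, 150, 197), (167, 150, 196), (168, 155, 186), (169, 162, 178), (170, 158, 163), (171, 121, 96), (172, 76, 81), (173, 135, 150), (174, 150, 197), (175, 150, 197), (176, 150, 196), (177, 150, 196), (178, 151, 196), (179, 151, 196), (180, 151, 196), (181, 151, 196), (182, 152, 195), (183, 152, 195), (184, 151, 195), (185, 151, 195), (186, 152, 194), (187, 152, 193), (188, 152, 193), (189, 151, 192), (190, 152, 192), (191, 152, 193), (192, 153, 192), (193, 153, 192), (194, 152, 192), (195, 151, 191), (196, 152, 191), (197, 152, 191), (198, 153, 191), (199, 153, 191), (200, 154, 190), (201, 156, 185), (202, 163, 174), (203, 163, 174), (204, 163, 174), (205, 160, 164), (206, 136, 121), (207, 13, 54), (208, 9, 54), (209, 10, 52)]
```

View pics/z_b1.png

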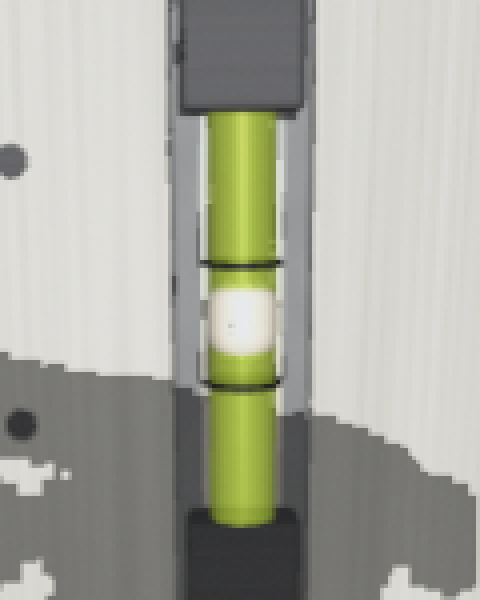

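The rings are at rows 141.5 and 171.7 and the bubble spans 146.5–163.5. That is centred to about 1.4 mm (0.003 rad), within the limits, so I'll leave the wedge and fetch the level.

```bash
python3 -c "
from h import *
c=cam('wrist')
for p in ((309,74),(340,74)): print(onz(c,*p,.0575).round(4))
go(.6128,-.0957,.12,-3.9)
go(.6128,-.0957,.046,-3.9)
"
```

```text
[ 0.6057 -0.0249  0.0575]
[ 0.632  -0.0267  0.0575]
lin [3.56 0.37 5.53] turn [-0.001 -0.001 -0.002] rows 1.1
lin [ 3.55  0.37 12.93] turn [-0.001 -0.001 -0.002] rows 2.1
```

Emit:
play_rows(
  series=[
    {"gripper": 0,"linear": [3.5,0.37,3],"turn": [0,0,0]},
    {"gripper": 0,"linear": [3.5,0.37,6],"turn": [0,0,0]},
    {"gripper": 0,"linear": [3.5,0.37,6],"turn": [0,0,0]},
    {"gripper": 0,"linear": [3.5,0.37,6],"turn": [0,0,0]},
    {"gripper": 0,"linear": [3.5,0.37,9],"turn": [0,0,0]},
    {"gripper": 0,"linear": [3.5,0.37,12],"turn": [0,0,0]},
    {"gripper": 0,"linear": [3.55,0.37,12.9],"turn": [0,0,0]},
    {"gripper": 0,"linear": [3.55,0.37,12.9],"turn": [0,0,0]},
    {"gripper": 1,"linear": [3.55,0.37,12.9],"turn": [0,0,0]},
    {"gripper": 1,"linear": [3.55,0.37,12.9],"turn": [0,0,0]},
    {"gripper": 1,"linear": [3.55,0.37,12.9],"turn": [0,0,0]},
    {"gripper": 1,"linear": [3.55,0.37,12.9],"turn": [0,0,0]},
    {"gripper": 1,"linear": [3.55,0.37,12.9],"turn": [0,0,0]},
    {"gripper": 1,"linear": [3.55,0.37,12.9],"turn": [0,0,0]},
  ],
  force=50,
)

```text
clock: 18.45
tool_pos: [0.6139, -0.0944, 0.0475]
orientation: [[0.068, 0.998, 0.001], [0.998, -0.068, 0.001], [0.001, 0.001, -1.0]]
wrist_force: [-1.0, 0.9, 6.1]
grip_width: 0.358
gripper_force: 50.0
```

Emit:
play_rows(
  series=[
    {"gripper": 1,"linear": [0,0,-2],"turn": [0,0,0]},
    {"gripper": 1,"linear": [0,0,-6],"turn": [0,0,0]},
    {"gripper": 1,"linear": [0,0,-8.5],"turn": [0,0,0]},
    {"gripper": 1,"linear": [0,0,-8.5],"turn": [0,0,0]},
  ],
)

```text
clock: 18.95
tool_pos: [0.6148, -0.0947, 0.1332]
orientation: [[0.068, 0.998, 0.004], [0.998, -0.068, 0.001], [0.001, 0.004, -1.0]]
wrist_force: [0.9, -0.4, -4.8]
grip_width: 0.356
gripper_force: 50.8
```

```bash
python3 -c "
from h import *
go(.421,.357,.12,83)
"
```

```text
lin [ 43.75 -22.41   1.27] turn [ 0.004  0.002 -1.517] rows 8.1
```

Emit:
play_rows(
  series=[
    {"gripper": 1,"linear": [5,-2.5,0],"turn": [0,0,-0.15]},
    {"gripper": 1,"linear": [10,-5,0],"turn": [0,0,-0.33]},
    {"gripper": 1,"linear": [15,-8,0],"turn": [0,0,-0.5]},
    {"gripper": 1,"linear": [20,-11,0],"turn": [0,0,-0.68]},
    {"gripper": 1,"linear": [25,-13,0],"turn": [0,0,-0.86]},
    {"gripper": 1,"linear": [30,-16,0],"turn": [0,0,-1.04]},
    {"gripper": 1,"linear": [35,-18.5,0.5],"turn": [0,0,-1.22]},
    {"gripper": 1,"linear": [40,-21,1],"turn": [0.002,0,-1.38]},
    {"gripper": 1,"linear": [43.75,-22.4,1.2],"turn": [0.004,0.002,-1.517]},
    {"gripper": 1,"linear": [43.75,-22.4,1.2],"turn": [0.004,0.002,-1.517]},
    {"gripper": 1,"linear": [43.75,-22.4,1.2],"turn": [0.004,0.002,-1.517]},
    {"gripper": 1,"linear": [43.75,-22.4,1.2],"turn": [0.004,0.002,-1.517]},
  ],
)

```text
clock: 20.45
tool_pos: [0.4196, 0.356, 0.1196]
orientation: [[-0.992, 0.123, -0.005], [0.123, 0.992, -0.0], [0.005, -0.001, -1.0]]
wrist_force: [-0.8, -0.4, -4.1]
grip_width: 0.36
gripper_force: 50.9
```

```bash
python3 -c "
from h import *
go(.421,.357,.023,83)
"
```

```text
lin [-0.17  0.13  9.66] turn [-0.001 -0.005 -0.001] rows 1.5
```

Emit:
play_rows(
  series=[
    {"gripper": 1,"linear": [-0.1,0.1,5],"turn": [0,-0.005,0]},
    {"gripper": 1,"linear": [-0.1,0.1,8.5],"turn": [0,-0.005,0]},
    {"gripper": 1,"linear": [-0.1,0.1,9.4],"turn": [0,-0.005,0]},
    {"gripper": 1,"linear": [-0.1,0.1,9.5],"turn": [0,-0.005,0]},
    {"gripper": 1,"linear": [-0.1,0.1,9.5],"turn": [0,-0.005,0]},
  ],
)

```text
clock: 21.08
tool_pos: [0.4218, 0.3587, 0.0265]
orientation: [[-0.993, 0.122, 0.003], [0.122, 0.993, 0.001], [-0.003, 0.002, -1.0]]
wrist_force: [0.7, -0.1, -3.6]
grip_width: 0.355
gripper_force: 50.9
```

Emit:
play_rows(
  series=[
    {"gripper": 1,"linear": [0,0,0.3],"turn": [0,0,0]},
    {"gripper": 1,"linear": [0,0,0.3],"turn": [0,0,0]},
  ],
)

```text
clock: 21.32
tool_pos: [0.4208, 0.3584, 0.0228]
orientation: [[-0.993, 0.121, 0.002], [0.121, 0.993, 0.001], [-0.002, 0.001, -1.0]]
wrist_force: [0.2, -0.0, -3.8]
grip_width: 0.357
gripper_force: 51.0
```

Emit:
play_rows(
  series=[
    {"gripper": 1,"linear": [0,0,0.3],"turn": [0,0,0]},
    {"gripper": 1,"linear": [0,0,0.3],"turn": [0,0,0]},
  ],
)

```text
clock: 21.58
tool_pos: [0.4203, 0.3581, 0.0191]
orientation: [[-0.993, 0.121, 0.001], [0.121, 0.993, -0.0], [-0.001, -0.0, -1.0]]
wrist_force: [-0.9, -0.1, -3.8]
grip_width: 0.356
gripper_force: 51.0
```

Emit:
play_rows(
  series=[
    {"gripper": 1,"linear": [0,0,0.2],"turn": [0,0,0]},
    {"gripper": 1,"linear": [0,0,0.2],"turn": [0,0,0]},
  ],
)

```text
clock: 21.82
tool_pos: [0.4206, 0.3583, 0.0177]
orientation: [[-0.993, 0.121, 0.002], [0.121, 0.993, 0.0], [-0.002, 0.0, -1.0]]
wrist_force: [-1.0, -0.3, 3.9]
grip_width: 0.355
gripper_force: 51.8
```

Emit:
play_rows(
  series=[
    {"gripper": 0,"linear": [0,0,0],"turn": [0,0,0]},
    {"gripper": 0,"linear": [0,0,0],"turn": [0,0,0]},
    {"gripper": 0,"linear": [0,0,0],"turn": [0,0,0]},
    {"gripper": 0,"linear": [0,0,0],"turn": [0,0,0]},
    {"gripper": 0,"linear": [0,0,-3],"turn": [0,0,0]},
    {"gripper": 0,"linear": [0,0,-8],"turn": [0,0,0]},
    {"gripper": 0,"linear": [0,0,-14],"turn": [0,0,0]},
    {"gripper": 0,"linear": [0,0,-16],"turn": [0,0,0]},
    {"gripper": 0,"linear": [0,0,-16],"turn": [0,0,0]},
  ],
)

```text
clock: 22.95
tool_pos: [0.4215, 0.359, 0.179]
orientation: [[-0.993, 0.121, 0.005], [0.121, 0.993, 0.002], [-0.005, 0.003, -1.0]]
wrist_force: [-0.3, 0.6, -0.6]
grip_width: 0.999
gripper_force: 0.0
```

```bash
cat > rods.py <<'E'
from h import *
def rods(im,c,show=True,zoff=0):
    h=cv2.cvtColor(np.ascontiguousarray(im[:,:,::-1]),cv2.COLOR_BGR2HSV)
    y=((h[...,0]>17)&(h[...,0]<27)&(h[...,1]>70)&(h[...,2]>140)).astype(np.uint8)
    g=((h[...,1]<75)&(h[...,2]>60)).astype(np.uint8)
    a=cv2.morphologyEx(g|y,cv2.MORPH_CLOSE,np.ones((3,3)))
    n,l,st,ce=cv2.connectedComponentsWithStats(a); out=[]
    for i in range(1,n):
        if not 150<st[i,4]<1500: continue
        m=(l==i); b=np.argwhere(m&(y>0))
        if len(b)<8: continue
        s=b.mean(0)[::-1]; P=onz(c,*ce[i],.015+zoff); S=onz(c,*s,.02+zoff); d=(P-S)[:2]; L=np.linalg.norm(d); u=d/L
        O=S[:2]+u*.060; r=(O.round(4),np.degrees(np.arctan2(u[1],u[0])).round(1)); out.append(r)
        if show: print(st[i].tolist(),len(b),'small',S.round(3),'L',L.round(3),'origin',*r)
    return out
if __name__=="__main__":
    import sys
    c,im=shot("top",sys.argv[1]); rods(im,c)
E
python3 rods.py t1.png; python3 -c "
from h import *
c,im=shot('wrist','w7.png')
print(env.sense()['tool_pos'])"
```

```text
[182, 108, 29, 58, 791] 28 small [0.573 0.313 0.02 ] L 0.069 origin [0.6319 0.3047] -8.0
[224, 110, 31, 57, 794] 34 small [0.571 0.17  0.02 ] L 0.07 origin [0.6284 0.187 ] 16.8
[228, 195, 26, 61, 844] 36 small [0.358 0.181 0.02 ] L 0.069 origin [0.418  0.1837] 2.3
[0.41967699 0.35776249 0.17629285]
```

View pics/w7.png

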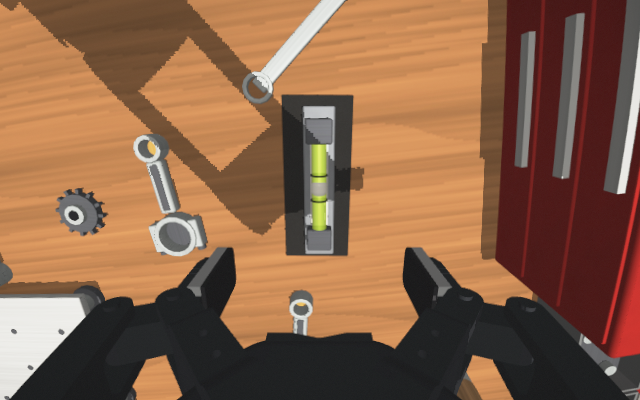

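The level sits on the mat lengthwise (303–335, 107–253; mat 283–352). Rods A, B and C are found numerically where they were. Rod C goes to slot 1.

```bash
python3 -c "
from h import *
go(.418,.1837,.1,92.3)
go(.418,.1837,.005,92.3)"
```

```text
lin [ -1.95 -17.29   7.64] turn [-0.001  0.    -0.162] rows 3.0
lin [ -1.94 -17.29  17.14] turn [-0.001  0.    -0.162] rows 3.9
```

Emit:
play_rows(
  series=[
    {"gripper": 0,"linear": [-0.6,-6,2],"turn": [0,0,-0.06]},
    {"gripper": 0,"linear": [-1.2,-12,5],"turn": [0,0,-0.12]},
    {"gripper": 0.2,"linear": [-1.94,-17.29,7.6],"turn": [0,0,-0.162]},
    {"gripper": 0.2,"linear": [-1.94,-17.29,7.6],"turn": [0,0,-0.162]},
    {"gripper": 0.2,"linear": [-1.94,-17.29,12],"turn": [0,0,-0.162]},
    {"gripper": 0.2,"linear": [-1.94,-17.29,16],"turn": [0,0,-0.162]},
    {"gripper": 0.2,"linear": [-1.94,-17.29,17.1],"turn": [0,0,-0.162]},
    {"gripper": 0.2,"linear": [-1.94,-17.29,17.1],"turn": [0,0,-0.162]},
    {"gripper": 1,"linear": [-1.94,-17.29,17.1],"turn": [0,0,-0.162]},
    {"gripper": 1,"linear": [-1.94,-17.29,17.1],"turn": [0,0,-0.162]},
    {"gripper": 1,"linear": [-1.94,-17.29,17.1],"turn": [0,0,-0.162]},
    {"gripper": 1,"linear": [-1.94,-17.29,17.1],"turn": [0,0,-0.162]},
    {"gripper": 1,"linear": [-1.94,-17.29,17.1],"turn": [0,0,-0.162]},
    {"gripper": 1,"linear": [-1.94,-17.29,17.1],"turn": [0,0,-0.162]},
    {"gripper": 1,"linear": [-1.94,-17.29,17.1],"turn": [0,0,-0.162]},
  ],
  force=60,
)

```text
clock: 24.92
tool_pos: [0.4195, 0.1845, 0.0073]
orientation: [[-0.999, -0.04, 0.003], [-0.04, 0.999, 0.001], [-0.003, 0.001, -1.0]]
wrist_force: [-1.0, 0.5, 9.4]
grip_width: 0.189
gripper_force: 58.8
```

Emit:
play_rows(
  series=[
    {"gripper": 1,"linear": [0,0,-2],"turn": [0,0,0]},
    {"gripper": 1,"linear": [0,0,-6],"turn": [0,0,0]},
    {"gripper": 1,"linear": [0,0,-9.5],"turn": [0,0,0]},
    {"gripper": 1,"linear": [0,0,-9.5],"turn": [0,0,0]},
    {"gripper": 1,"linear": [0,0,-9.5],"turn": [0,0,0]},
  ],
)

```text
clock: 25.55
tool_pos: [0.4179, 0.184, 0.1007]
orientation: [[-0.999, -0.04, 0.001], [-0.04, 0.999, -0.0], [-0.001, -0.0, -1.0]]
wrist_force: [0.5, -0.3, -3.2]
grip_width: 0.19
gripper_force: 60.0
```

```bash
python3 -c "
from h import *
print(env.sense()['wrist_force'])
go(.6198,.005,.10,86.1)
go(.6198,.005,.047,86.1)"
```

```text
[ 0.53739146 -0.28492986 -3.19687544]
lin [-19.45 -18.7    0.09] turn [-0.     0.001  0.108] rows 4.3
lin [-19.45 -18.7    5.39] turn [-0.     0.001  0.108] rows 4.4
```

Emit:
play_rows(
  series=[
    {"gripper": 1,"linear": [-5,-4.5,0],"turn": [0,0,0.03]},
    {"gripper": 1,"linear": [-10,-9,0],"turn": [0,0,0.06]},
    {"gripper": 1,"linear": [-15,-14,0],"turn": [0,0,0.09]},
    {"gripper": 1,"linear": [-19.45,-18.7,0.1],"turn": [0,0,0.108]},
    {"gripper": 1,"linear": [-19.45,-18.7,0.1],"turn": [0,0,0.108]},
    {"gripper": 1,"linear": [-19.45,-18.7,2.5],"turn": [0,0,0.108]},
    {"gripper": 1,"linear": [-19.45,-18.7,4.5],"turn": [0,0,0.108]},
    {"gripper": 1,"linear": [-19.45,-18.7,5.1],"turn": [0,0,0.108]},
    {"gripper": 1,"linear": [-19.45,-18.7,5.3],"turn": [0,0,0.108]},
    {"gripper": 1,"linear": [-19.45,-18.7,5.3],"turn": [0,0,0.108]},
  ],
)

```text
clock: 26.8
tool_pos: [0.6207, 0.0054, 0.0487]
orientation: [[-0.998, 0.067, 0.002], [0.067, 0.998, 0.0], [-0.002, 0.0, -1.0]]
wrist_force: [-0.7, 0.1, -3.6]
grip_width: 0.188
gripper_force: 60.1
```

Emit:
play_rows(
  series=[
    {"gripper": 1,"linear": [0,0,0.2],"turn": [0,0,0]},
    {"gripper": 1,"linear": [0,0,0.2],"turn": [0,0,0]},
  ],
)

```text
clock: 27.05
tool_pos: [0.6208, 0.0052, 0.0469]
orientation: [[-0.998, 0.068, 0.002], [0.068, 0.998, -0.0], [-0.002, 0.0, -1.0]]
wrist_force: [-0.8, -0.2, -4.1]
grip_width: 0.187
gripper_force: 60.1
```

Emit:
play_rows(
  series=[
    {"gripper": 1,"linear": [0,0,0.2],"turn": [0,0,0]},
    {"gripper": 1,"linear": [0,0,0.2],"turn": [0,0,0]},
  ],
)

```text
clock: 27.3
tool_pos: [0.6205, 0.0052, 0.0444]
orientation: [[-0.998, 0.068, 0.001], [0.068, 0.998, 0.0], [-0.001, 0.0, -1.0]]
wrist_force: [-0.4, -1.1, -3.0]
grip_width: 0.182
gripper_force: 60.1
```

Emit:
play_rows(
  series=[
    {"gripper": 1,"linear": [0,0,0.1],"turn": [0,0,0]},
    {"gripper": 1,"linear": [0,0,0.1],"turn": [0,0,0]},
  ],
)

```text
clock: 27.55
tool_pos: [0.6207, 0.0051, 0.0436]
orientation: [[-0.998, 0.068, 0.001], [0.068, 0.998, 0.0], [-0.001, 0.0, -1.0]]
wrist_force: [-0.2, -0.6, -1.9]
grip_width: 0.191
gripper_force: 60.2
```

Emit:
play_rows(
  series=[
    {"gripper": 0.5,"linear": [0,0,0],"turn": [0,0,0]},
    {"gripper": 0.5,"linear": [0,0,0],"turn": [0,0,0]},
    {"gripper": 0.5,"linear": [0,0,0],"turn": [0,0,0]},
    {"gripper": 0.5,"linear": [0,0,-1],"turn": [0,0,0]},
    {"gripper": 0.5,"linear": [0,0,-4],"turn": [0,0,0]},
    {"gripper": 0.2,"linear": [0,0,-8],"turn": [0,0,0]},
    {"gripper": 0.2,"linear": [0,4,-8],"turn": [0,0,0]},
    {"gripper": 0.2,"linear": [0,8,-8],"turn": [0,0,0]},
    {"gripper": 0.2,"linear": [0,12,-8],"turn": [0,0,0]},
    {"gripper": 0.2,"linear": [0,15,-8],"turn": [0,0,0]},
    {"gripper": 0.2,"linear": [0,15,-8],"turn": [0,0,0]},
  ],
)

```text
clock: 28.92
tool_pos: [0.6308, 0.157, 0.1242]
orientation: [[-0.998, 0.065, 0.002], [0.065, 0.998, 0.001], [-0.002, 0.001, -1.0]]
wrist_force: [0.4, 0.0, 0.1]
grip_width: 0.793
gripper_force: 0.0
```

```bash
python3 rods.py t2.png; python3 -c "
from h import *
go(.6284,.187,.10,106.8)
go(.6284,.187,.0085,106.8)"
```

```text
lin [0.44 3.12 2.41] turn [-0.     0.002 -0.359] rows 1.9
lin [ 0.46  3.12 11.56] turn [-0.     0.002 -0.359] rows 1.9
```

```bash
sed -i 's/150<st\[i,4\]<1500/lo<st[i,4]<hi/; s/show=True,zoff=0/show=True,zoff=0,lo=150,hi=1500/' rods.py; python3 -c "
from rods import *
c,im=shot('wrist','w8.png'); rods(im,c,lo=800,hi=9000)
print([proj(c,p).round() for p in((.6284,.187,.015),(.571,.17,.02),(.632,.305,.015))])
im=cv2.imread('pics/t2.png')[:,:,::-1]; rods(im,cam('top'),lo=80,hi=4000)"
```

```text
[339, 65, 83, 162, 5731] 318 small [0.538 0.192 0.02 ] L 0.064 origin [0.5959 0.2079] 15.5
[434, 106, 87, 152, 5750] 95 small [0.575 0.311 0.02 ] L 0.061 origin [0.6343 0.3043] -6.2
[array([353., 191.]), array([331., 128.]), array([481., 187.])]
```

Rod B was knocked aside: the wrist view puts it at about (0.596, 0.208), while rod A agrees with its earlier place. I'll go above B and check.

```bash
python3 -c "
from h import *
go(.596,.208,.17,106)"
```

```text
lin [ 3.8   5.09 -4.62] turn [-0.001  0.002 -0.346] rows 1.9
```

Emit:
play_rows(
  series=[
    {"gripper": 0.2,"linear": [2,2.5,-4.6],"turn": [0,0,-0.17]},
    {"gripper": 0.2,"linear": [3.8,5.1,-4.6],"turn": [0,0,-0.346]},
    {"gripper": 0.2,"linear": [3.8,5.1,-4.6],"turn": [0,0,-0.346]},
    {"gripper": 0.2,"linear": [3.8,5.1,-4.6],"turn": [0,0,-0.346]},
  ],
)

```text
clock: 29.52
tool_pos: [0.5963, 0.207, 0.1693]
orientation: [[-0.962, -0.272, 0.001], [-0.272, 0.962, -0.001], [-0.001, -0.001, -1.0]]
wrist_force: [-0.5, -0.7, 0.4]
grip_width: 0.795
gripper_force: 0.0
```

```bash
python3 -c "
from rods import *
c,im=shot('wrist','w9.png'); r=rods(im,c,lo=800,hi=9000)
for (x,y),a in r: go(x,y,.0085,a+90)"
```

```text
[347, 178, 91, 114, 3396] 91 small [0.574 0.312 0.02 ] L 0.062 origin [0.6337 0.3065] -5.5
lin [-6.28  8.59 16.07] turn [-0.001  0.001  0.371] rows 3.1
```

View pics/w9.png

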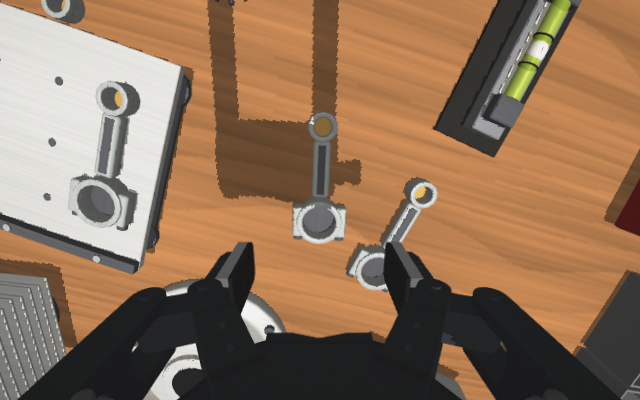

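Rod B: small end (322,125), big end (319,220), partly in shadow. Rod C lies well on the plate, and A is to the right at (375,270)–(424,193).

```bash
python3 -c "
from h import *
c=cam('wrist')
S=onz(c,322,126,.02);B=onz(c,319,221,.02);d=(B-S)[:2];L=np.linalg.norm(d);u=d/L;O=B[:2]-.042*u;a=np.degrees(np.arctan2(u[1],u[0]))
print(S,B,L,O,a); go(*O,.0085,a+90)"
```

```text
[0.53700322 0.19328733 0.02      ] [0.6345782  0.21781676 0.02      ] 0.10061098502452459 [0.59384558 0.20757696] 14.111206339884799
lin [ 0.25  0.15 16.07] turn [-0.001  0.001  0.029] rows 2.6
```

Emit:
play_rows(
  series=[
    {"gripper": 0.25,"linear": [0.2,0.1,6],"turn": [0,0,0.029]},
    {"gripper": 0.25,"linear": [0.2,0.1,12],"turn": [0,0,0.029]},
    {"gripper": 0.25,"linear": [0.2,0.1,15.5],"turn": [0,0,0.029]},
    {"gripper": 0.25,"linear": [0.2,0.1,16.1],"turn": [0,0,0.029]},
    {"gripper": 1,"linear": [0.2,0.1,16.1],"turn": [0,0,0.029]},
    {"gripper": 1,"linear": [0.2,0.1,16.1],"turn": [0,0,0.029]},
    {"gripper": 1,"linear": [0.2,0.1,16.1],"turn": [0,0,0.029]},
    {"gripper": 1,"linear": [0.2,0.1,16.1],"turn": [0,0,0.029]},
    {"gripper": 1,"linear": [0.2,0.1,16.1],"turn": [0,0,0.029]},
    {"gripper": 1,"linear": [0.2,0.1,16.1],"turn": [0,0,0.029]},
    {"gripper": 1,"linear": [0.2,0.1,14],"turn": [0,0,0.029]},
    {"gripper": 1,"linear": [0.2,0.1,9],"turn": [0,0,0.029]},
    {"gripper": 1,"linear": [0.2,0.1,6],"turn": [0,0,0.029]},
    {"gripper": 1,"linear": [0.2,0.1,6],"turn": [0,0,0.029]},
    {"gripper": 1,"linear": [0.2,0.1,6],"turn": [0,0,0.029]},
  ],
)

```text
clock: 31.45
tool_pos: [0.5929, 0.2085, 0.1084]
orientation: [[-0.969, -0.247, -0.0], [-0.247, 0.969, -0.0], [0.001, -0.0, -1.0]]
wrist_force: [0.2, -0.1, -3.6]
grip_width: 0.183
gripper_force: 59.3
```

```bash
python3 -c "
from h import *
print(env.sense()['wrist_force'])
go(.6153,-.0609,.11,86.1)
go(.6153,-.0609,.0455,86.1)"
```

```text
[ 0.16288294 -0.14294562 -3.5731838 ]
lin [  4.48 -26.66  -0.15] turn [-0.    -0.     0.317] rows 4.3
lin [  4.47 -26.66   6.3 ] turn [-0.    -0.     0.317] rows 4.4
```

Emit:
play_rows(
  series=[
    {"gripper": 1,"linear": [1,-6,0],"turn": [0,0,0.08]},
    {"gripper": 1,"linear": [2,-12,0],"turn": [0,0,0.16]},
    {"gripper": 1,"linear": [3,-18,0],"turn": [0,0,0.24]},
    {"gripper": 1,"linear": [4,-23,0],"turn": [0,0,0.3]},
    {"gripper": 1,"linear": [4.48,-26.66,0],"turn": [0,0,0.317]},
    {"gripper": 1,"linear": [4.48,-26.66,0],"turn": [0,0,0.317]},
    {"gripper": 1,"linear": [4.48,-26.66,0],"turn": [0,0,0.317]},
    {"gripper": 1,"linear": [4.48,-26.66,3.5],"turn": [0,0,0.317]},
    {"gripper": 1,"linear": [4.48,-26.66,5.5],"turn": [0,0,0.317]},
    {"gripper": 1,"linear": [4.48,-26.66,6.0],"turn": [0,0,0.317]},
    {"gripper": 1,"linear": [4.48,-26.66,6.1],"turn": [0,0,0.317]},
    {"gripper": 1,"linear": [4.48,-26.66,6.1],"turn": [0,0,0.317]},
  ],
)

```text
clock: 32.95
tool_pos: [0.6172, -0.0604, 0.0493]
orientation: [[-0.998, 0.067, 0.003], [0.067, 0.998, -0.0], [-0.003, -0.0, -1.0]]
wrist_force: [-0.7, -0.2, -3.2]
grip_width: 0.184
gripper_force: 59.6
```

Emit:
play_rows(
  series=[
    {"gripper": 1,"linear": [0,0,0.15],"turn": [0,0,0]},
    {"gripper": 1,"linear": [0,0,0.15],"turn": [0,0,0]},
  ],
)

```text
clock: 33.2
tool_pos: [0.6167, -0.0608, 0.0474]
orientation: [[-0.998, 0.068, 0.002], [0.068, 0.998, -0.0], [-0.002, 0.0, -1.0]]
wrist_force: [1.0, 0.6, -4.0]
grip_width: 0.185
gripper_force: 59.6
```

Emit:
play_rows(
  series=[
    {"gripper": 1,"linear": [0,0,0.15],"turn": [0,0,0]},
    {"gripper": 1,"linear": [0,0,0.15],"turn": [0,0,0]},
  ],
)

```text
clock: 33.45
tool_pos: [0.6167, -0.0608, 0.0465]
orientation: [[-0.998, 0.068, 0.002], [0.068, 0.998, -0.0], [-0.002, 0.0, -1.0]]
wrist_force: [-3.1, -0.2, 4.8]
grip_width: 0.185
gripper_force: 60.5
```

Emit:
play_rows(
  series=[
    {"gripper": 1,"linear": [0,0,0.1],"turn": [0,0,0]},
    {"gripper": 1,"linear": [0,0,0.1],"turn": [0,0,0]},
  ],
)

```text
clock: 33.7
tool_pos: [0.6167, -0.0608, 0.0465]
orientation: [[-0.998, 0.068, 0.002], [0.068, 0.998, -0.0], [-0.002, -0.0, -1.0]]
wrist_force: [-3.7, 0.7, 12.6]
grip_width: 0.185
gripper_force: 61.5
```

Emit:
play_rows(
  series=[
    {"gripper": 0.5,"linear": [0,0,0],"turn": [0,0,0]},
    {"gripper": 0.5,"linear": [0,0,0],"turn": [0,0,0]},
    {"gripper": 0.5,"linear": [0,0,0],"turn": [0,0,0]},
    {"gripper": 0.5,"linear": [0,0,-1],"turn": [0,0,0]},
    {"gripper": 0.5,"linear": [0,0,-5],"turn": [0,0,0]},
    {"gripper": 0.2,"linear": [0,4,-9],"turn": [0,0,0]},
    {"gripper": 0.2,"linear": [0,10,-12],"turn": [0,0,0]},
    {"gripper": 0.2,"linear": [0.1,16,-12],"turn": [0,0,0]},
    {"gripper": 0.2,"linear": [0.3,22,-12],"turn": [0,0,0]},
    {"gripper": 0.2,"linear": [0.6,28,-12],"turn": [0,0,0]},
    {"gripper": 0.2,"linear": [0.8,34,-12],"turn": [0,0,0.05]},
    {"gripper": 0.2,"linear": [0.8,36.5,-12],"turn": [0,0,0.05]},
    {"gripper": 0.2,"linear": [0.8,36.5,-12],"turn": [0,0,0.05]},
    {"gripper": 0.2,"linear": [0.8,36.5,-12],"turn": [0,0,0.05]},
  ],
)

```text
clock: 35.45
tool_pos: [0.633, 0.3026, 0.1645]
orientation: [[-0.993, 0.118, 0.001], [0.118, 0.993, -0.001], [-0.001, -0.001, -1.0]]
wrist_force: [-0.4, -0.5, -0.2]
grip_width: 0.804
gripper_force: 0.0
```

```bash
python3 -c "
from rods import *
c,im=shot('wrist','w10.png'); r=rods(im,c,lo=800,hi=9000)
for (x,y),a in r: go(x,y,.0085,a+90)"
```

```text
[294, 113, 55, 134, 3867] 240 small [0.575 0.316 0.02 ] L 0.066 origin [0.634  0.3063] -9.1
lin [-0.03  0.43 15.6 ] turn [-0.001  0.001  0.04 ] rows 2.5
```

Emit:
play_rows(
  series=[
    {"gripper": 0.25,"linear": [0,0.4,6],"turn": [0,0,0.04]},
    {"gripper": 0.25,"linear": [0,0.4,12],"turn": [0,0,0.04]},
    {"gripper": 0.25,"linear": [0,0.4,15],"turn": [0,0,0.04]},
    {"gripper": 0.25,"linear": [0,0.4,15.6],"turn": [0,0,0.04]},
    {"gripper": 1,"linear": [0,0.4,15.6],"turn": [0,0,0.04]},
    {"gripper": 1,"linear": [0,0.4,15.6],"turn": [0,0,0.04]},
    {"gripper": 1,"linear": [0,0.4,15.6],"turn": [0,0,0.04]},
    {"gripper": 1,"linear": [0,0.4,15.6],"turn": [0,0,0.04]},
    {"gripper": 1,"linear": [0,0.4,15.6],"turn": [0,0,0.04]},
    {"gripper": 1,"linear": [0,0.4,15.6],"turn": [0,0,0.04]},
    {"gripper": 1,"linear": [0,0.4,13.5],"turn": [0,0,0.04]},
    {"gripper": 1,"linear": [0,0.4,9],"turn": [0,0,0.04]},
    {"gripper": 1,"linear": [0,0.4,5.5],"turn": [0,0,0.04]},
    {"gripper": 1,"linear": [0,0.4,5.5],"turn": [0,0,0.04]},
    {"gripper": 1,"linear": [0,0.4,5.5],"turn": [0,0,0.04]},
  ],
)

```text
clock: 37.38
tool_pos: [0.6327, 0.3078, 0.1091]
orientation: [[-0.988, 0.157, 0.0], [0.157, 0.988, -0.0], [-0.0, -0.0, -1.0]]
wrist_force: [-0.7, 0.9, -4.4]
grip_width: 0.181
gripper_force: 59.2
```

```bash
python3 -c "
from h import *
print(env.sense()['wrist_force'])
go(.6108,-.1267,.11,86.1)
go(.6108,-.1267,.0455,86.1)"
```

```text
[-0.6515203   0.89463364 -4.41304941]
lin [ -4.66 -43.25  -0.08] turn [-0.    0.   -0.09] rows 7.0
lin [ -4.66 -43.25   6.37] turn [-0.    0.   -0.09] rows 7.0
```

Emit:
play_rows(
  series=[
    {"gripper": 1,"linear": [-0.7,-6,0],"turn": [0,0,0]},
    {"gripper": 1,"linear": [-1.3,-12,0],"turn": [0,0,-0.03]},
    {"gripper": 1,"linear": [-2,-18,0],"turn": [0,0,-0.05]},
    {"gripper": 1,"linear": [-2.7,-24,0],"turn": [0,0,-0.07]},
    {"gripper": 1,"linear": [-3.3,-30,0],"turn": [0,0,-0.09]},
    {"gripper": 1,"linear": [-4,-36,0],"turn": [0,0,-0.09]},
    {"gripper": 1,"linear": [-4.6,-41,0],"turn": [0,0,-0.09]},
    {"gripper": 1,"linear": [-4.66,-43.2,0],"turn": [0,0,-0.09]},
    {"gripper": 1,"linear": [-4.66,-43.2,0],"turn": [0,0,-0.09]},
    {"gripper": 1,"linear": [-4.66,-43.2,0],"turn": [0,0,-0.09]},
    {"gripper": 1,"linear": [-4.66,-43.2,3.5],"turn": [0,0,-0.09]},
    {"gripper": 1,"linear": [-4.66,-43.2,5.5],"turn": [0,0,-0.09]},
    {"gripper": 1,"linear": [-4.66,-43.2,6.0],"turn": [0,0,-0.09]},
    {"gripper": 1,"linear": [-4.66,-43.2,6.1],"turn": [0,0,-0.09]},
    {"gripper": 1,"linear": [-4.66,-43.2,6.1],"turn": [0,0,-0.09]},
  ],
)

```text
clock: 39.25
tool_pos: [0.6126, -0.1257, 0.0494]
orientation: [[-0.998, 0.067, 0.003], [0.067, 0.998, -0.0], [-0.003, -0.0, -1.0]]
wrist_force: [-1.4, -0.2, -2.2]
grip_width: 0.185
gripper_force: 59.4
```

Emit:
play_rows(
  series=[
    {"gripper": 1,"linear": [0,0,0.15],"turn": [0,0,0]},
    {"gripper": 1,"linear": [0,0,0.15],"turn": [0,0,0]},
  ],
)

```text
clock: 39.5
tool_pos: [0.612, -0.1261, 0.0474]
orientation: [[-0.998, 0.068, 0.002], [0.068, 0.998, -0.0], [-0.002, -0.0, -1.0]]
wrist_force: [-0.2, -0.1, -3.2]
grip_width: 0.187
gripper_force: 59.4
```

Emit:
play_rows(
  series=[
    {"gripper": 1,"linear": [0,0,0.12],"turn": [0,0,0]},
    {"gripper": 1,"linear": [0,0,0.12],"turn": [0,0,0]},
  ],
)

```text
clock: 39.75
tool_pos: [0.612, -0.1262, 0.0466]
orientation: [[-0.998, 0.068, 0.002], [0.068, 0.998, -0.0], [-0.002, -0.0, -1.0]]
wrist_force: [-1.5, -0.2, 4.1]
grip_width: 0.181
gripper_force: 60.3
```

Emit:
play_rows(
  series=[
    {"gripper": 0.5,"linear": [0,0,0],"turn": [0,0,0]},
    {"gripper": 0.5,"linear": [0,0,0],"turn": [0,0,0]},
    {"gripper": 0.5,"linear": [0,0,0],"turn": [0,0,0]},
    {"gripper": 0.5,"linear": [0,0,-1],"turn": [0,0,0]},
    {"gripper": 0.5,"linear": [0,0,-5],"turn": [0,0,0]},
    {"gripper": 0.2,"linear": [2,0,-9],"turn": [0,0,0]},
    {"gripper": 0.2,"linear": [7,0,-12],"turn": [0,0,0]},
    {"gripper": 0.2,"linear": [11,3,-12],"turn": [0,0,0]},
    {"gripper": 0.2,"linear": [11,4,-12],"turn": [0,0,0]},
    {"gripper": 0.2,"linear": [11,4,-12],"turn": [0,0,0]},
  ],
)

```text
clock: 41.0
tool_pos: [0.5055, -0.0784, 0.1664]
orientation: [[-0.998, 0.067, 0.003], [0.067, 0.998, -0.001], [-0.003, -0.0, -1.0]]
wrist_force: [0.2, -1.4, -0.3]
grip_width: 0.793
gripper_force: 0.0
```

```bash
python3 -c "
from rods import *
c,im=shot('wrist','w11.png'); r=rods(im,c,lo=800,hi=9000); print(env.sense()['tool_pos'])"
```

```text
[ 0.50606276 -0.07894439  0.16622297]
```

View pics/w11.png

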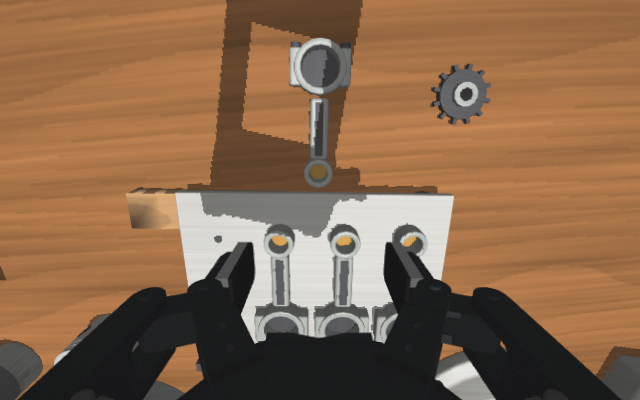

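Three rods lie side by side on the plate, with the wedge at left (128–178, 190–228). Rod D: small end (318,172), big end (320,66).

```bash
python3 -c "
from h import *
c=cam('wrist')
S=onz(c,318,173,.02);B=onz(c,320,67,.02);d=(B-S)[:2];L=np.linalg.norm(d);u=d/L;O=B[:2]-.042*u;a=np.degrees(np.arctan2(u[1],u[0]))%360
print(S,B,L,O,a,env.sense()['joint_positions']); go(*O,.0085,a-90)
# placed rods on plate
for p,q in (((280,240),(282,320)),((345,240),(343,320)),((409,240),(0,0))): print(onz(c,*p,.056).round(3),onz(c,*q,.056).round(3))"
```

```text
[ 0.49228244 -0.0787972   0.02      ] [ 0.39182671 -0.07014189  0.02      ] 0.10082791449874827 [ 0.43367167 -0.07374727] 175.07553360967293 [-1.66064448e+01  1.74678783e+01  1.01913056e+02  1.39900644e-02
  6.04191672e+01 -1.02776609e+02]
lin [ 7.31  0.04 15.75] turn [-0.001  0.003  0.019] rows 2.8
[ 0.548 -0.119  0.056] [ 0.641 -0.127  0.056]
[ 0.552 -0.057  0.056] [ 0.645 -0.062  0.056]
[0.557 0.005 0.056] [ 0.321 -0.329  0.056]
```

Emit:
play_rows(
  series=[
    {"gripper": 0.25,"linear": [4,0,3],"turn": [0,0,0.019]},
    {"gripper": 0.25,"linear": [7.3,0,7],"turn": [0,0,0.019]},
    {"gripper": 0.25,"linear": [7.3,0,12],"turn": [0,0,0.019]},
    {"gripper": 0.25,"linear": [7.3,0,15.2],"turn": [0,0,0.019]},
    {"gripper": 0.25,"linear": [7.3,0,15.7],"turn": [0,0,0.019]},
    {"gripper": 1,"linear": [7.3,0,15.7],"turn": [0,0,0.019]},
    {"gripper": 1,"linear": [7.3,0,15.7],"turn": [0,0,0.019]},
    {"gripper": 1,"linear": [7.3,0,15.7],"turn": [0,0,0.019]},
    {"gripper": 1,"linear": [7.3,0,15.7],"turn": [0,0,0.019]},
    {"gripper": 1,"linear": [7.3,0,15.7],"turn": [0,0,0.019]},
    {"gripper": 1,"linear": [7.3,0,15.7],"turn": [0,0,0.019]},
    {"gripper": 1,"linear": [7.3,0,13],"turn": [0,0,0.019]},
    {"gripper": 1,"linear": [7.3,0,8],"turn": [0,0,0.019]},
    {"gripper": 1,"linear": [7.3,0,4],"turn": [0,0,0.019]},
    {"gripper": 1,"linear": [7.3,0,4],"turn": [0,0,0.019]},
    {"gripper": 1,"linear": [7.3,0,4],"turn": [0,0,0.019]},
  ],
)

```text
clock: 43.05
tool_pos: [0.4312, -0.0734, 0.1253]
orientation: [[-0.996, 0.087, 0.001], [0.087, 0.996, 0.0], [-0.001, 0.0, -1.0]]
wrist_force: [0.4, -0.4, -3.3]
grip_width: 0.182
gripper_force: 59.9
```

```bash
python3 -c "
from h import *
print(env.sense()['wrist_force'])
go(.6064,-.1926,.125,-93.9)"
```

```text
[ 0.35121759 -0.41802466 -3.2760945 ]
lin [-18.49 -10.36   0.06] turn [ 2.000e-03 -0.000e+00  3.123e+00] rows 16.7
```

Emit:
play_rows(
  series=[
    {"gripper": 1,"linear": [-1,-0.5,0],"turn": [0,0,0.18]},
    {"gripper": 1,"linear": [-2,-1,0],"turn": [0,0,0.36]},
    {"gripper": 1,"linear": [-3,-1.7,0],"turn": [0,0,0.54]},
    {"gripper": 1,"linear": [-4,-2.3,0],"turn": [0,0,0.72]},
    {"gripper": 1,"linear": [-5,-3,0],"turn": [0,0,0.9]},
    {"gripper": 1,"linear": [-6,-3.5,0],"turn": [0,0,1.08]},
    {"gripper": 1,"linear": [-7,-4,0],"turn": [0,0,1.26]},
    {"gripper": 1,"linear": [-8,-4.6,0],"turn": [0,0,1.44]},
    {"gripper": 1,"linear": [-9,-5.2,0],"turn": [0,0,1.62]},
    {"gripper": 1,"linear": [-10,-5.8,0],"turn": [0,0,1.8]},
    {"gripper": 1,"linear": [-11,-6.4,0],"turn": [0,0,1.98]},
    {"gripper": 1,"linear": [-12,-7,0],"turn": [0,0,2.16]},
    {"gripper": 1,"linear": [-13.5,-7.6,0],"turn": [0,0,2.34]},
    {"gripper": 1,"linear": [-15,-8.3,0],"turn": [0,0,2.52]},
    {"gripper": 1,"linear": [-16,-9,0],"turn": [0,0,2.7]},
    {"gripper": 1,"linear": [-17,-9.6,0],"turn": [0,0,2.88]},
    {"gripper": 1,"linear": [-18.49,-10.36,0],"turn": [0,0,3.06]},
    {"gripper": 1,"linear": [-18.49,-10.36,0],"turn": [0.002,0,3.123]},
    {"gripper": 1,"linear": [-18.49,-10.36,0],"turn": [0.002,0,3.123]},
    {"gripper": 1,"linear": [-18.49,-10.36,0],"turn": [0.002,0,3.123]},
  ],
)

```text
clock: 45.55
tool_pos: [0.6059, -0.1924, 0.1242]
orientation: [[0.998, -0.067, -0.003], [-0.067, -0.998, 0.001], [-0.003, -0.001, -1.0]]
wrist_force: [0.8, -0.2, -2.8]
grip_width: 0.182
gripper_force: 59.9
```

```bash
python3 -c "
from h import *
go(.6064,-.1926,.047,-93.9)"
```

```text
lin [0.07 0.03 7.72] turn [-0.001  0.003  0.001] rows 1.2
```

Emit:
play_rows(
  series=[
    {"gripper": 1,"linear": [0,0,4],"turn": [0,0.003,0]},
    {"gripper": 1,"linear": [0,0,6.8],"turn": [0,0.003,0]},
    {"gripper": 1,"linear": [0,0,7.4],"turn": [0,0.003,0]},
    {"gripper": 1,"linear": [0,0,7.5],"turn": [0,0.003,0]},
    {"gripper": 1,"linear": [0,0,7.5],"turn": [0,0.003,0]},
  ],
)

```text
clock: 46.18
tool_pos: [0.608, -0.1933, 0.052]
orientation: [[0.998, -0.068, 0.005], [-0.068, -0.998, -0.001], [0.005, 0.001, -1.0]]
wrist_force: [0.3, -0.9, -2.6]
grip_width: 0.188
gripper_force: 59.9
```

Emit:
play_rows(
  series=[
    {"gripper": 1,"linear": [0,0,0.15],"turn": [0,0,0]},
    {"gripper": 1,"linear": [0,0,0.15],"turn": [0,0,0]},
  ],
)

```text
clock: 46.42
tool_pos: [0.6074, -0.193, 0.0499]
orientation: [[0.998, -0.068, 0.004], [-0.068, -0.998, -0.0], [0.004, 0.0, -1.0]]
wrist_force: [0.5, 0.7, -2.9]
grip_width: 0.189
gripper_force: 59.9
```

Emit:
play_rows(
  series=[
    {"gripper": 1,"linear": [0,0,0.2],"turn": [0,0,0]},
    {"gripper": 1,"linear": [0,0,0.2],"turn": [0,0,0]},
  ],
)

```text
clock: 46.68
tool_pos: [0.6069, -0.1928, 0.0471]
orientation: [[0.998, -0.068, 0.003], [-0.068, -0.998, 0.0], [0.003, -0.0, -1.0]]
wrist_force: [0.0, 0.2, -3.7]
grip_width: 0.187
gripper_force: 59.9
```

Emit:
play_rows(
  series=[
    {"gripper": 1,"linear": [0,0,0.1],"turn": [0,0,0]},
    {"gripper": 1,"linear": [0,0,0.1],"turn": [0,0,0]},
  ],
)

```text
clock: 46.92
tool_pos: [0.607, -0.1929, 0.0461]
orientation: [[0.998, -0.068, 0.003], [-0.068, -0.998, 0.0], [0.003, -0.0, -1.0]]
wrist_force: [0.5, 0.0, -3.2]
grip_width: 0.186
gripper_force: 59.9
```

Emit:
play_rows(
  series=[
    {"gripper": 1,"linear": [0,0,0.08],"turn": [0,0,0]},
    {"gripper": 1,"linear": [0,0,0.08],"turn": [0,0,0]},
  ],
)

```text
clock: 47.18
tool_pos: [0.6072, -0.1929, 0.0455]
orientation: [[0.998, -0.068, 0.003], [-0.068, -0.998, -0.0], [0.003, -0.0, -1.0]]
wrist_force: [-0.2, 0.1, -3.5]
grip_width: 0.19
gripper_force: 60.0
```

Emit:
play_rows(
  series=[
    {"gripper": 0.5,"linear": [0,0,0],"turn": [0,0,0]},
    {"gripper": 0.5,"linear": [0,0,0],"turn": [0,0,0]},
    {"gripper": 0.5,"linear": [0,0,0],"turn": [0,0,0]},
    {"gripper": 0.5,"linear": [0,0,-1],"turn": [0,0,0]},
    {"gripper": 0.5,"linear": [0,0,-5],"turn": [0,0,0]},
    {"gripper": 0.2,"linear": [-2,-2,-11],"turn": [0,0,0]},
    {"gripper": 0.2,"linear": [-5,-5,-16],"turn": [0,0,0]},
    {"gripper": 0.2,"linear": [-9,-9,-18],"turn": [0,0,0]},
    {"gripper": 0.2,"linear": [-13,-10,-18],"turn": [0,0,0]},
    {"gripper": 0.2,"linear": [-13,-10,-18],"turn": [0,0,0]},
    {"gripper": 0.2,"linear": [-13,-10,-18],"turn": [0,0,0]},
  ],
)

```text
clock: 48.55
tool_pos: [0.4845, -0.0846, 0.2259]
orientation: [[0.998, -0.068, 0.005], [-0.068, -0.998, -0.001], [0.005, 0.0, -1.0]]
wrist_force: [0.1, -0.7, 0.7]
grip_width: 0.801
gripper_force: 0.0
```

```bash
python3 -c "
from h import *
c,im=shot('wrist','w12.png'); print(env.sense()['tool_pos'],env.sense()['wrist_force'])"
```

```text
[ 0.48487077 -0.08482491  0.22566573] [-0.30114787 -0.43062132  0.08635107]
```

View pics/w12.png

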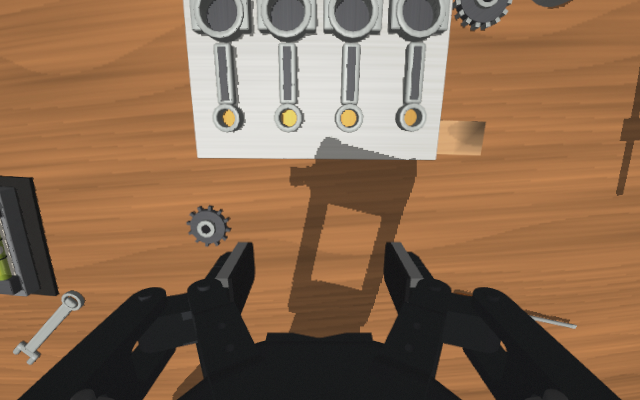

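All four rods lie parallel and flat on the plate, big ends to the back (small ends at row 117, columns 228–411). The wedge is in place at (462,138), the level is on its mat, and the arm is clear.

```bash
python3 -c "
from h import *
print(env.finish_job())"
```

```text
the job is handed in; nothing more can be done
None
```

The job is handed in at about 49 s of the 208 s: the wedge holds the plate level (bubble last read about 0.003 rad off centre, before the rods went on and not re-read since), the level is back on its mat, and all four rods lie flat side by side with big ends to the back stop; the judge returned no result.

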